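# Clamp a bamboo bowl in the leaning rim-binding jig

### The arm

A 6-joint arm with a two-finger parallel gripper is mounted at the origin on the work surface. World frame = base frame: x ahead of the robot, y to its left, z up, the work surface at z = 0. Lengths are in mm, angles in rad, forces in N, time in s.
With the tool pointing down it reaches from about 250 to 775 mm from the base axis. Payload 8.9 kg.
Tool frame: the origin (TCP) lies on the centre line of the jaws, within the pads' length; the fingertips stand 25 mm ahead of it and the grasp point (between the pads) lies 6 mm ahead of it; z points along the fingers, y is the direction in which the jaws open and shut (so a half turn about z gives the same grasp; the last joint's range is limited). The gripper opens to 85 mm and grips with 20 to 120 N. Pads are 22 mm wide; open, the fingers measure 114 mm over their backs; the gripper's body (76 mm by 85 mm) begins 54 mm behind the grasp point. The pads swing forward as they close: fully open they stand 13 mm farther back than shut.
Start: joints at [-1.356, 0.291, -0.153, 1.127, 0, 1.431], TCP at [181.896, -492.481, 256.305] pointing down, gripper open.
Joint ranges: [-2.52, 2.52], [-0.91, 1.74], [-1.3, 1.37], [-1.96, 2.02], [-1.52, 1.47], [-3.14, 3.14]. Speed limits (rad/s): [2.22, 2.22, 2.79, 3.14, 3.14, 3.14].

### API

Orientations are given as a unit quaternion [w, x, y, z].
In Python, from station import env gives the robot as it stands.
- The arm moves only by the tool step_arm, never from a script. Its arguments are lists of equal length, an entry for each row: "linear": the shift along the tool's x, y, z in cm, a list of three; "yaw": the turn about the tool's z in degrees; "grip": the finger opening in cm, from 0 to 8.54. A call has 1 to 20 rows; each row shifts and turns the pose as measured when the row begins, along the tool's axes as they then stand; what a row does not reach is not made up. A row lasts 1/8 s, in which the tool goes at most 62.5 mm and 10.7 degrees, less where a joint would pass 70% of its speed; a pose out of reach is approached as far as the arm can. A call is refused whole if a number of a shift passes 6.25 or a number of a turn 10.7, either way. A call with a gripper value outside its range is refused whole. The fingers move at their own pace and stop on an object; the grip force is fixed at half the most. Time passes only in rows, so rows that do not move let the fingers close. It gives the time, the measured TCP pose, the force and the opening at its end, in the units of the state.
- env.state(): the state, without advancing time (a new reading comes with each control period).
- env.capture(name): name is "scene" or "top" or "wrist"; returns a dict with "img" (420x560x3 uint8, red, green, blue), "fx", "fy", "cx", "cy" (pixels), "cam_to_world" (4x4, takes a point from camera to world coordinates). Camera axes: x right, y up, looking along -z (the intrinsics and any distortion apply to the point x, -y, -z); pixel columns grow to the right and rows downward; lengths in mm; the calibration is good to about 2 mm. The wrist camera is an equidistant fisheye: a pixel r from the principal point sees the ray r / f radians off the axis. A picture is of the moment at which its call begins. There is no depth.
- env.close_job(): hands the job in, once; it reports no verdict.
The state is a dict: "time": time; "q": joint angles; "dq": joint speeds; "joint_efforts": joint torques, N m; "tool_pos": TCP position; "tool_rot": TCP orientation; "contact_force": force on the tool from outside, world axes, zero at the start; "ft_torque": the same for the moment, N m; "width": finger opening in mm.
Only numpy, scipy, OpenCV 4.12 (cv2) and the standard library are available. Lean on these libraries where they do the work, as an engineer would, in place of code of your own. Each camera call takes 0.05 s, during which the arm holds its last target.

### The job

Clamp the upturned bamboo bowl in its leaning jig, ready for binding the rim: swing the blue clamp arm round over the bowl until it stops, then screw its black knob down clockwise until the rubber foot is tight on the bowl and the knob will not turn any further by hand. Let go, with the bowl still sitting squarely in its place, and do not disturb anything else on the table.

Things in the scene. Friction and masses are not known exactly. Their poses are not given: they have to be found in the camera images.
- seat (a point): Middle of the jig's plywood deck (230 x 250 x 16 mm), on its upper face, where the bowl belongs. The deck leans 25 degrees (0.44 rad): z is square to it and is the screw axis when the arm is home; x runs up the slope, y along it towards the pivot post. Fixed, but the jig's place and heading differ each time.
- pivot (a point): Pivot of the blue clamp arm: on the post's axis, 88 mm along the seat's y axis and 84 mm above the deck, at mid thickness of the arm (18 mm thick, 26 mm wide, ends 38 mm across). Axes as for the seat; the arm turns about z. Knob axis to pivot axis: 88 mm.
- swing (a joint): Clamp arm's angle a in rad: 0 = home against its stop, knob over the seat; positive = swung open, anticlockwise seen from above the deck; up to 1.4. From the pivot the knob axis lies 88 mm away in direction (sin a, -cos a) in the seat's x, y. Stiff: it stays where it is left and takes about 4 N at the knob to swing.
- knob: Black knurled clamp knob on the arm's end: head 42 mm diameter (44 over ribs), 32 mm high, yellow index line on top. Origin: centre of the head, half-way up, on the screw axis; z along that axis, away from the deck. Clockwise from above screws it down 12 mm a turn. It has 13 to 24 mm of air between head and arm, turns freely (0.05 N m) at first and stays where it is left.
- foot (a point): Centre of the under face of the knob's rubber foot (28 mm across), 76 mm below the knob's origin. How far it is from the bowl differs each time: about 2 to 5 rad of turning before it meets the bowl's top. From there the turning torque rises steeply, to 0.3 N m and more within a fraction of a turn: that is tight.
- bowl: Loose woven bamboo bowl, 120 mm across the rim, 46 mm high, about 90 g, upside down on the deck over a green round former that keeps it in place. Origin: centre of its rim plane, on the deck; z square to the deck. The foot presses the middle of its flat top (66 mm wide, 46 mm above the deck).
- stack_a: Stack of three upright bowls, 117 mm across, about 90 mm high, loose, beside the jig. Origin: centre of its underside. Leave alone.
- stack_b: Stack of four upright bowls, 117 mm across, about 112 mm high, loose. Origin: centre of its underside. Leave alone.
- spare: Single bowl lying upside down, 120 mm across, 46 mm high, loose. Origin: centre of its rim, on the table. Leave alone.
- spool: Wooden spool wound with cane, 90 mm across, 50 mm high, loose. Origin: centre of its underside. Leave alone.
- tin: Aluminium tin 72 mm across, 100 mm high, with cane sticks up to 190 mm high, loose. Origin: centre of its underside. Leave alone.
- mallet: Mallet lying on the table, 240 mm long, loose. Leave alone.
Mind the look-alikes: they are no part of the job. What is shaped like the bowl but turquoise or yellow is not meant.

How it is judged:
By the outcome, as a careful person would: the job done as asked, in the order asked, and still so for the second after the job is handed in, with the robot touching nothing.
It also fails if it takes over 72 s, if anything falls off the work surface, if the arm or the gripper's body presses on something with over 40 N, if the wrist force passes 120 N, or if a joint passes its speed limit or range.

## Working session

There is one attempt and no reset: what is moved stays moved. The work goes in short steps, Python scripts to look and compute and a tool call to move; the robot and the scene stay as the last step left them, time stands still between calls to the robot, and variables do not carry over. Pictures are saved under pics/ and viewed, and the job is handed in when it is done.

Besides the shell and the picture viewer there is one more tool, called after "Call:" in YAML: its name, and indented under it one key for each argument. step_arm: Moves the arm, as the interface text tells. Its arguments: {"type":"object","properties":{"linear":{"type":"array"},"yaw":{"type":"array"},"grip":{"type":"array"}},"required":["linear","yaw","grip"]}

```bash
ls; mkdir -p pics
python3 - <<'E'
from station import env
import cv2
s=env.state();print(s)
for n in("scene","top","wrist"):
    c=env.capture(n);cv2.imwrite(f"pics/{n}0.png",c["img"][:,:,::-1]);print(n,c["fx"],c["fy"],c["cx"],c["cy"],c["cam_to_world"], [k for k in c])
E
```

```text
pics
{'time': 0.0, 'q': array([-1.35628672e+00,  2.91294350e-01, -1.54128146e-01,  1.12667017e+00,
       -2.32224566e-05,  1.43148785e+00]), 'dq': array([ 0.00018917,  0.00030159, -0.00204928,  0.00182752,  0.00025697,
        0.00176976]), 'joint_efforts': array([ 4.40811884e-03, -5.37142289e+01,  3.31377947e+01,  1.60827750e-02,
        1.49042844e-04,  1.18142339e-05]), 'tool_pos': array([ 181.81055319, -492.09093573,  255.72428056]), 'tool_rot': array([-6.47277617e-04,  9.84392156e-01,  1.75987676e-01, -3.59689195e-05]), 'contact_force': array([-0.08601799, -0.0144077 ,  0.16395348]), 'ft_torque': array([ 0.0112793 , -0.0134092 ,  0.00277698]), 'width': 85.45420897890361}
scene 476.2768101958075 476.2768101958075 270.91166981267713 208.1393954946549 [[-3.81170645e-01 -5.82722097e-01  7.17735256e-01  1.56106453e+03]
 [ 9.24234766e-01 -2.58943625e-01  2.80603450e-01  3.62120389e+02]
 [ 2.23391381e-02  7.70313674e-01  6.37273729e-01  1.06171956e+03]
 [ 0.00000000e+00  0.00000000e+00  0.00000000e+00  1.00000000e+00]] ['img', 'fx', 'fy', 'cx', 'cy', 'cam_to_world']
top 463.9876948052885 463.9876948052885 275.22813797694226 205.53609055727796 [[ 2.48557144e-02  9.91209585e-01 -1.29945186e-01  3.85727173e+02]
 [-9.99613251e-01  2.62645502e-02  9.13902588e-03 -1.05277309e+01]
 [ 1.24716419e-02  1.29667773e-01  9.91479060e-01  1.32504383e+03]
 [ 0.00000000e+00  0.00000000e+00  0.00000000e+00  1.00000000e+00]] ['img', 'fx', 'fy', 'cx', 'cy', 'cam_to_world']
wrist 325.19226210127806 325.19226210127806 273.02799737074366 207.98757265719942 [[ 3.45256750e-01  8.94353818e-01  2.84480272e-01  2.54936954e+02]
 [-9.38507699e-01  3.29347968e-01  1.03601228e-01 -4.65498508e+02]
 [-1.03684571e-03 -3.02755949e-01  9.53067553e-01  3.72926432e+02]
 [ 0.00000000e+00  0.00000000e+00  0.00000000e+00  1.00000000e+00]] ['img', 'fx', 'fy', 'cx', 'cy', 'cam_to_world']
```

View pics/scene0.png

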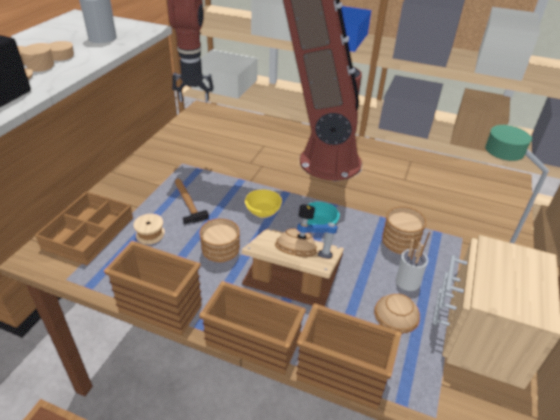

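View pics/top0.png

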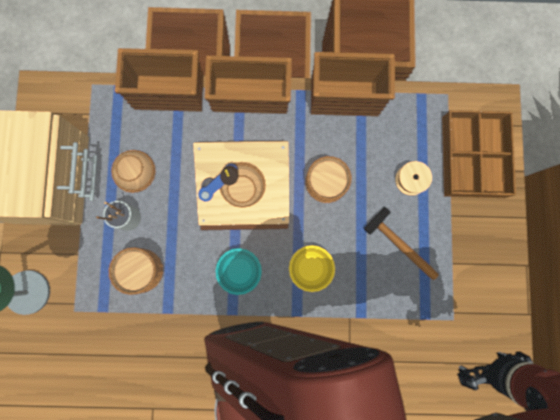

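View pics/wrist0.png

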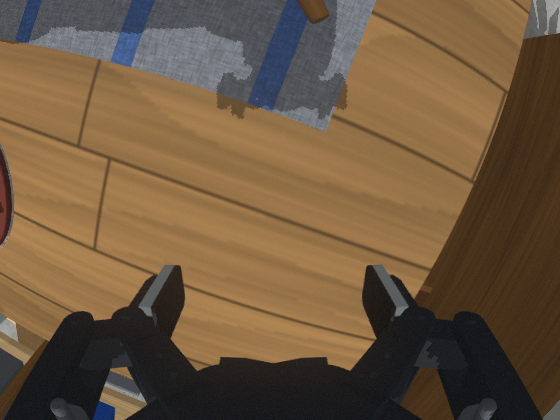

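The scene shows the jig deck rising away from the robot, with the pivot post on its +y side and the clamp arm swung partly open. In the top view the pivot is at about (207,192), the knob at (231,174) and the bowl at (242,185). Next I'll zoom in to measure these.

Run:
```python
import cv2
a=cv2.imread("pics/top0.png")[125:245,180:310];cv2.imwrite("pics/topz.png",cv2.resize(a,None,fx=5,fy=5,interpolation=cv2.INTER_CUBIC))
a=cv2.imread("pics/scene0.png")[195:305,235:355];cv2.imwrite("pics/scenez.png",cv2.resize(a,None,fx=5,fy=5,interpolation=cv2.INTER_CUBIC))
```

```text
(no output)
```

View pics/topz.png

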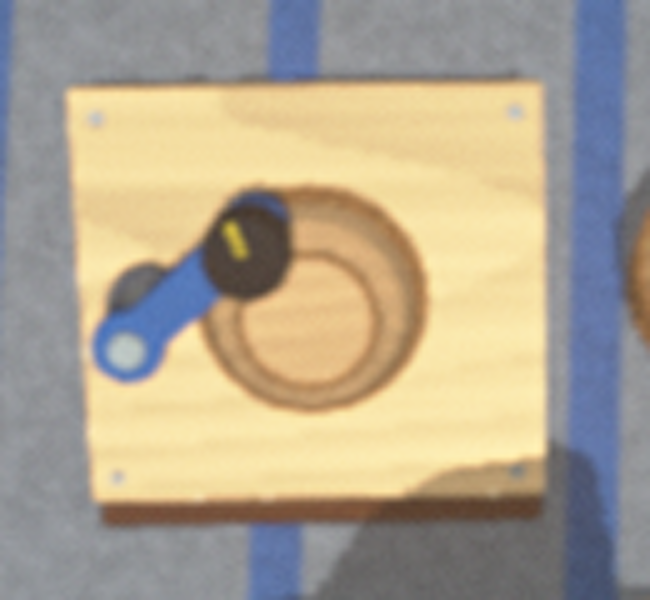

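View pics/scenez.png

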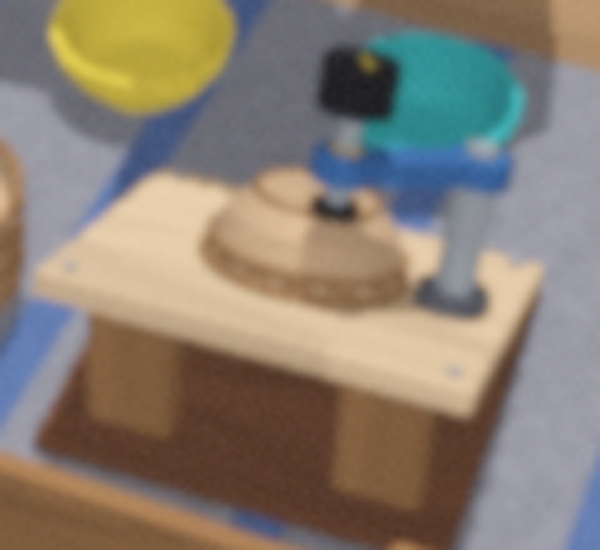

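```bash
cat > h.py <<'E'
import numpy as np, cv2
from scipy.optimize import least_squares
from station import env
import pickle
def proj(c,P):
    T=np.linalg.inv(c["cam_to_world"]);p=T[:3,:3]@np.asarray(P,float)+T[:3,3]
    return np.array([c["cx"]+c["fx"]*p[0]/-p[2], c["cy"]-c["fy"]*p[1]/-p[2]])
def R(psi):
    c,s=np.cos(psi),np.sin(psi);t=np.radians(25)
    x=np.array([c*np.cos(t),s*np.cos(t),np.sin(t)]);y=np.array([-s,c,0]);return np.stack([x,y,np.cross(x,y)],1)
def seat(p,v): return p[:3]+R(p[3])@np.asarray(v,float)
def knob(p,a,h): return seat(p,[88*np.sin(a),88-88*np.cos(a),h])
E
python3 - <<'E'
from h import *
c1=env.capture("top");c2=env.capture("scene")
cams={k:{kk:v for kk,v in c.items() if kk!="img"} for k,c in(("top",c1),("scene",c2))}
pickle.dump(cams,open("cams.pkl","wb"))
z=lambda o,x,y:np.array([o[0]+(x+.5)/5-.5,o[1]+(y+.5)/5-.5])
T=(180,125);S=(235,195)
C=[(115,125),(115,-125),(-115,-125),(-115,125)]
t=[z(T,67,88),z(T,543,82),z(T,547,498),z(T,92,502)]
s=[z(S,473,392),z(S,35,270),z(S,160,172),z(S,545,265)]
def res(v):
    p=v[:4];r=[]
    for k,(x,y) in enumerate(C):
        P=seat(p,[x,y,0]);r+=[proj(c1,P)-t[k],proj(c2,P)-s[k]]
    P=seat(p,[0,88,93+6]);r+=[proj(c1,P)-z(T,125,350),proj(c2,P)-z(S,485,146)]
    K=knob(p,v[4],v[5]+16);r+=[proj(c1,K)-z(T,240,240)+0, proj(c2,K)-z(S,366,62)]
    return np.concatenate(r)
f=least_squares(res,[500,0,100,0,.6,130],loss="soft_l1")
print(np.round(f.x,3));print(np.round(f.fun.reshape(-1,2) if f.fun.size==24 else f.fun,1)); print(np.round(res(f.x).reshape(-1,2),1))
np.save("fit.npy",f.x)
E
```

```text
[6.04731e+02 6.83460e+01 8.78320e+01 4.20000e-02 7.96000e-01 1.29850e+02]
[[ 0.3 -0.1]
 [ 0.4  0. ]
 [ 0.3 -0.1]
 [ 0.   0.1]
 [-0.4 -1. ]
 [ 0.7 -1.2]
 [ 0.6 -0.4]
 [-0.1  0.1]
 [ 0.6 -0.1]
 [-0.2 -0.2]
 [-0.3  1.5]
 [ 0.6  0.4]]
[[ 0.3 -0.1]
 [ 0.4  0. ]
 [ 0.3 -0.1]
 [ 0.   0.1]
 [-0.4 -1. ]
 [ 0.7 -1.2]
 [ 0.6 -0.4]
 [-0.1  0.1]
 [ 0.6 -0.1]
 [-0.2 -0.2]
 [-0.3  1.5]
 [ 0.6  0.4]]
```

```bash
cat >> h.py <<'E'
def st(): return env.state()
def ang(s):
    w,x,y,z=s["tool_rot"]; 
    X=np.array([1-2*(y*y+z*z),2*(x*y+w*z),2*(x*z-w*y)]);return np.arctan2(X[1],X[0]),X
def plan(pos,psi,wps,n):
    """wps list of (pos,psi), n rows each; prints rows in tool frame (tool down)"""
    pos=np.array(pos,float);L=[];Y=[]
    for (p,q),m in zip(wps,n):
        p=np.array(p,float);p0=pos.copy();q0=psi
        for i in range(m):
            tp=p0+(p-p0)*(i+1)/m;tq=q0+(q-q0)*(i+1)/m
            d=tp-pos;c,s=np.cos(psi),np.sin(psi)
            L.append([round(float(v)/10,2) for v in(c*d[0]+s*d[1], s*d[0]-c*d[1], -d[2])]);Y.append(round(float(np.degrees(psi-tq)),1))
            pos=tp;psi=tq
    print(len(L));print(L);print(Y)
E
python3 - <<'E'
from h import *
f=np.load("fit.npy");s=st();psi,_=ang(s)
print(s["q"],s["tool_pos"],psi, s["contact_force"])
K=knob(f,f[4],f[5]);print("knob",K,"home",knob(f,0,f[5]),"n",R(f[3])[:,2])
# above knob, 110 above centre; yaw psi = .042+pi+23deg
tq=.042+np.pi+.4
print(np.degrees(tq-psi))
plan(s["tool_pos"],psi,[((250,-430,330),psi+.37),((K[0],K[1],K[2]+115),tq)],[2,16])
E
```

```text
[-1.35628298e+00  2.91039180e-01 -1.53706543e-01  1.12667218e+00
  1.41657619e-05  1.43152702e+00] [ 181.87301898 -492.31601773  256.01425307] 0.3537826138908239 [0.60129347 1.07743633 0.03573941]
knob [605.73343157  94.84688496 232.09034298] home [549.90180548  66.04948449 205.51641436] n [-0.42224795 -0.01768802  0.90630779]
185.0544839037318
18
[[4.27, -1.74, -3.7], [4.52, -0.93, -3.7], [3.84, -0.99, -0.11], [3.95, -0.29, -0.11], [3.94, 0.42, -0.11], [3.8, 1.11, -0.11], [3.54, 1.77, -0.11], [3.17, 2.37, -0.11], [2.7, 2.9, -0.11], [2.14, 3.33, -0.11], [1.51, 3.66, -0.11], [0.84, 3.87, -0.11], [0.14, 3.96, -0.11], [-0.57, 3.92, -0.11], [-1.26, 3.76, -0.11], [-1.9, 3.47, -0.11], [-2.49, 3.08, -0.11], [-3.0, 2.59, -0.11]]
[-10.6, -10.6, -10.2, -10.2, -10.2, -10.2, -10.2, -10.2, -10.2, -10.2, -10.2, -10.2, -10.2, -10.2, -10.2, -10.2, -10.2, -10.2]
```

Call:
step_arm:
  linear:
    - [4.3, -1.7, -3.7]
    - [4.5, -0.9, -3.7]
    - [3.8, -1.0, -0.1]
    - [4.0, -0.3, -0.1]
    - [3.9, 0.4, -0.1]
    - [3.8, 1.1, -0.1]
    - [3.5, 1.8, -0.1]
    - [3.2, 2.4, -0.1]
    - [2.7, 2.9, -0.1]
    - [2.1, 3.3, -0.1]
    - [1.5, 3.7, -0.1]
    - [0.8, 3.9, -0.1]
    - [0.1, 4.0, -0.1]
    - [-0.6, 3.9, -0.1]
    - [-1.3, 3.8, -0.1]
    - [-1.9, 3.5, -0.1]
    - [-2.5, 3.1, -0.1]
    - [-3.0, 2.6, -0.1]
  yaw: [-10.6, -10.6, -10.2, -10.2, -10.2, -10.2, -10.2, -10.2, -10.2, -10.2, -10.2, -10.2, -10.2, -10.2, -10.2, -10.2, -10.2, -10.2]
  grip: [8.54, 8.54, 8.54, 8.54, 8.54, 8.54, 8.54, 8.54, 8.54, 8.54, 8.54, 8.54, 8.54, 8.54, 8.54, 8.54, 8.54, 8.54]

```text
time: 2.5
tool_pos: [593.0, 128.6, 348.6]
tool_rot: [0.001, -0.263, 0.965, -0.0]
contact_force: [0.4, -0.6, -0.2]
width: 85.1
```

Run:
```python
from h import *
s=st();print(s["time"],s["q"],s["tool_pos"],np.degrees(ang(s)[0]),s["tool_rot"])
c=env.capture("wrist");cv2.imwrite("pics/w1.png",c["img"][:,:,::-1])
f=np.load("fit.npy")
def pw(P):
    T=np.linalg.inv(c["cam_to_world"]);p=T[:3,:3]@P+T[:3,3];v=np.array([p[0],-p[1],-p[2]])
    th=np.arctan2(np.hypot(v[0],v[1]),v[2]);return np.array([c["cx"],c["cy"]])+c["fx"]*th*v[:2]/np.hypot(*v[:2])
print("pred knob top",pw(knob(f,f[4],f[5]+16)),"pivot top",pw(seat(f,[0,88,99])),"arm pivot",pw(seat(f,[0,88,93])))
```

```text
2.5 [ 9.31967621e-02  4.28434280e-01  2.88382438e-01  1.42934935e+00
 -8.36737375e-05 -4.39166702e-01] [592.98503626 128.61745881 348.63615214] -149.4978001952847 [ 6.79953242e-04 -2.63049473e-01  9.64782093e-01 -1.61279854e-04]
pred knob top [227.90206575 201.82212767] pivot top [316.90629865 175.93893237] arm pivot [314.80124008 177.04599365]
```

View pics/w1.png

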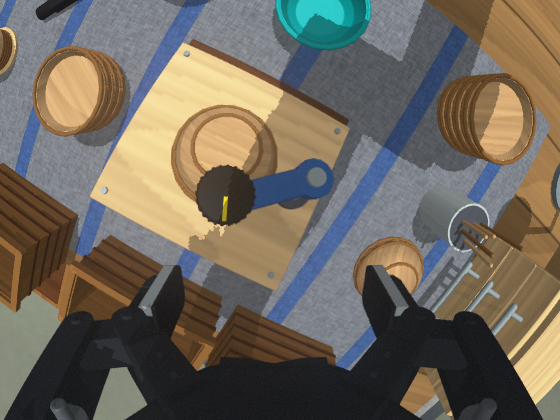

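```bash
cat >> h.py <<'E'
def pw(c,P):
    T=np.linalg.inv(c["cam_to_world"]);p=T[:3,:3]@np.asarray(P,float)+T[:3,3];v=np.array([p[0],-p[1],-p[2]])
    th=np.arctan2(np.hypot(v[0],v[1]),v[2]);return np.array([c["cx"],c["cy"]])+c["fx"]*th*v[:2]/np.hypot(*v[:2])
E
python3 - <<'E'
from h import *
f=np.load("fit.npy");c=env.capture("wrist");cams=pickle.load(open("cams.pkl","rb"));c1,c2=cams["top"],cams["scene"]
# dark blobs
def dark(img,box,thr=70):
    x0,y0,x1,y1=box;g=img[y0:y1,x0:x1].max(2)<thr
    n,l,st_,ce=cv2.connectedComponentsWithStats(g.astype(np.uint8));k=1+np.argmax(st_[1:,4]);print(st_[k]+[x0,y0,0,0,0],ce[k]+[x0,y0]);b=st_[k];return np.array([x0+b[0]+(b[2]-1)/2,y0+b[1]+(b[3]-1)/2])
w=dark(c["img"],(180,150,280,240),75)
t=dark(cv2.imread("pics/top0.png"),(215,155,245,190),80)
s=dark(cv2.imread("pics/scene0.png"),(295,200,318,222),80)
print(w,t,s)
def sil(P,pr,n=36):
    pts=[]
    for dz in(-16,16):
        for q in np.linspace(0,2*np.pi,n): pts.append(pr(P+R(f[3])@[21.5*np.cos(q),21.5*np.sin(q),dz]))
    pts=np.array(pts);return (pts.min(0)+pts.max(0))/2
def res(v):
    K=knob(f,v[0],v[1])+0
    return np.concatenate([sil(K,lambda P:pw(c,P))-w,sil(K,lambda P:proj(c1,P))-t,sil(K,lambda P:proj(c2,P))-s])
r=least_squares(res,[f[4],f[5]]);print(r.x,r.fun,knob(f,*r.x))
def res3(v): return np.concatenate([sil(v,lambda P:pw(c,P))-w,sil(v,lambda P:proj(c1,P))-t,sil(v,lambda P:proj(c2,P))-s])
r3=least_squares(res3,knob(f,*r.x));print("free",r3.x,r3.fun)
print("free in seat",R(f[3]).T@(r3.x-f[:3]))
E
```

```text
[ 192  161   60   60 2568] [222.08995327 189.68146417]
[225 166  12   7  34] [231.38235294 168.17647059]
[298 204  16  15 178] [305.78089888 211.6741573 ]
[221.5 190.5] [230.5 169. ] [305.5 211. ]
[  0.7358586  129.81609645] [ 0.20173066  0.60551391 -1.1804182   5.09565121  0.89485506  1.46728365] [602.44981413  91.04028119 230.44862292]
free [602.63018345  90.40304851 232.41868191] [-1.12038844  1.04835585 -0.98183297  4.8668767   0.70173143  0.88991577]
free in seat [ 60.03943655  22.12536182 131.53668706]
```

Run:
```python
from h import *
f=np.load("fit.npy");c=env.capture("wrist");cams=pickle.load(open("cams.pkl","rb"));c1,c2=cams["top"],cams["scene"]
w=np.array([221.5,190.5]);t=np.array([229.5,175.2]);s=np.array([305.7,211.2])
def sil(P,pr,n=36):
    pts=[]
    for dz in(-16,16):
        for q in np.linspace(0,2*np.pi,n): pts.append(pr(P+R(f[3])@[21.5*np.cos(q),21.5*np.sin(q),dz]))
    pts=np.array(pts);return (pts.min(0)+pts.max(0))/2
def res3(v): return np.concatenate([sil(v,lambda P:pw(c,P))-w,sil(v,lambda P:proj(c1,P))-t,sil(v,lambda P:proj(c2,P))-s])
r3=least_squares(res3,[602,90,230]);print("free",r3.x,r3.fun.round(2))
v=R(f[3]).T@(r3.x-f[:3]);a=np.arctan2(v[0],88-v[1]);print("seat",v,"a",a,"r",np.hypot(v[0],88-v[1]))
np.save("knob.npy",[a,v[2]])
K=knob(f,a,v[2]);print(K)
S=st();psi=ang(S)[0];print(S["tool_pos"],np.degrees(psi),S["q"])
tq=.042-np.pi+.4
plan(S["tool_pos"],psi,[((K[0],K[1],K[2]+60),tq),((K[0],K[1],K[2]+12),tq)],[3,3])
```

```text
free [599.99996556  88.71058186 232.5304197 ] [ 0.15  0.03  0.68 -0.24  0.23 -0.07]
seat [ 57.64076202  20.54446178 132.77849637] a 0.7071007911989534 r 88.72827667960726
[599.54838305  89.24582184 232.33047388]
[592.81447341 128.846289   347.938625  ] -149.707126568556 [ 9.35171830e-02  4.28878141e-01  2.87279816e-01  1.42861307e+00
  8.60199055e-05 -4.35193125e-01]
6
[[0.47, -1.25, 1.85], [0.44, -1.27, 1.85], [0.4, -1.28, 1.85], [-0.0, 0.0, 1.6], [-0.0, 0.0, 1.6], [-0.0, 0.0, 1.6]]
[1.7, 1.7, 1.7, 0.0, 0.0, 0.0]
```

Call:
step_arm:
  linear:
    - [0.5, -1.25, 1.85]
    - [0.45, -1.25, 1.85]
    - [0.4, -1.3, 1.85]
    - [0, 0, 0]
  yaw: [1.7, 1.7, 1.7, 0]
  grip: [8.54, 8.54, 8.54, 8.54]

```text
time: 3.15
tool_pos: [597.7, 85.5, 291.2]
tool_rot: [-0.0, -0.213, 0.977, -0.0]
contact_force: [0.3, -0.1, -0.1]
width: 85.6
```

Run:
```python
from h import *
f=np.load("fit.npy");k=np.load("knob.npy");K=knob(f,*k)
S=st();psi=ang(S)[0];print(S["time"],S["tool_pos"],np.degrees(psi))
c=env.capture("wrist");cv2.imwrite("pics/w2.png",c["img"][:,:,::-1])
plan(S["tool_pos"],psi,[((K[0],K[1],K[2]+8),.042-np.pi+.4)],[4])
```

```text
3.15 [597.71259794  85.49719773 291.24072656] -155.40649472310264
4
[[-0.08, 0.07, 1.27], [-0.08, 0.07, 1.27], [-0.08, 0.07, 1.27], [-0.08, 0.07, 1.27]]
[-0.2, -0.2, -0.2, -0.2]
```

View pics/w2.png

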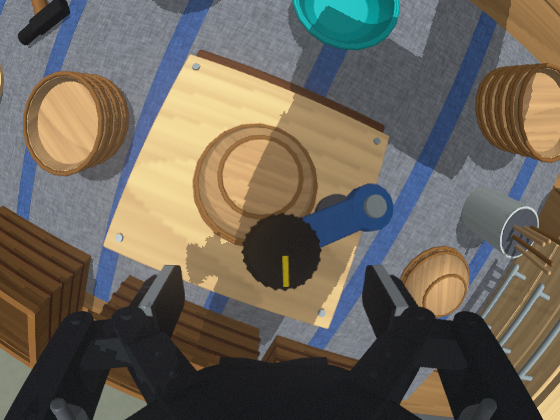

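The knob is at (282,252), about midway between the open fingers, so I'll descend and grip.

Call:
step_arm:
  linear:
    - [-0.1, 0.1, 1.3]
    - [-0.1, 0.1, 1.3]
    - [-0.1, 0.05, 1.25]
    - [-0.05, 0.05, 1.25]
    - [0, 0, 0.05]
  yaw: [0, 0, 0, 0, 0]
  grip: [8.54, 8.54, 8.54, 8.54, 8.54]

```text
time: 3.82
tool_pos: [600.3, 91.6, 238.5]
tool_rot: [0.001, -0.214, 0.977, -0.0]
contact_force: [-0.7, -0.0, -0.5]
width: 85.6
```

Call:
step_arm:
  linear:
    - [0, 0, 0]
    - [0, 0, 0]
    - [0, 0, 0]
    - [0, 0, 0]
  yaw: [0, 0, 0, 0]
  grip: [3.8, 3.8, 3.8, 3.8]

```text
time: 4.32
tool_pos: [601.0, 90.7, 240.1]
tool_rot: [0.002, -0.214, 0.977, -0.002]
contact_force: [-1.2, 1.7, -3.7]
width: 42.4
```

Run:
```python
from h import *
f=np.load("fit.npy");k=np.load("knob.npy");K=knob(f,*k)
S=st();psi=ang(S)[0];print(S["time"],S["tool_pos"],np.degrees(psi),S["width"],S["contact_force"],S["ft_torque"],K)
c=env.capture("wrist");cv2.imwrite("pics/w3.png",c["img"][:,:,::-1])
c=env.capture("scene");cv2.imwrite("pics/s3.png",cv2.resize(c["img"][170:310,220:380,::-1],None,fx=4,fy=4))
```

```text
4.325 [601.0472752   90.67920968 240.09125626] -155.33381325331808 42.37898311330677 [-1.19264631  1.69937577 -3.70319648] [-0.14161039 -0.06819037 -0.16769002] [599.54838305  89.24582184 232.33047388]
```

View pics/w3.png

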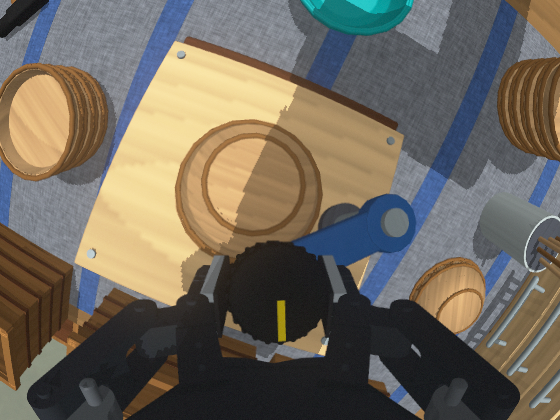

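View pics/s3.png

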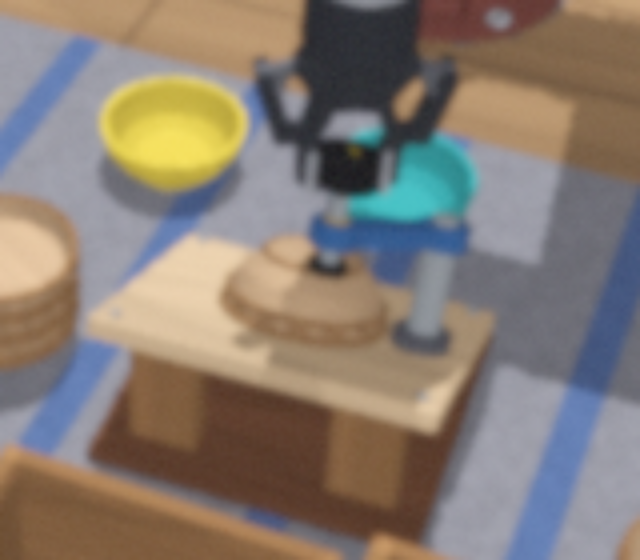

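The pads hold the knob at 42.4 mm, and the forces are small. Next I'll plan the swing arc.

```bash
cat > arc.py <<'E'
from h import *
import sys
f=np.load("fit.npy");k=np.load("knob.npy")
S=st();psi=ang(S)[0]
# current a from tool position relative to offset
off=np.array([601.05,90.68,240.09])-knob(f,*k)
v=R(f[3]).T@(S["tool_pos"]-off-f[:3]);a=np.arctan2(v[0],88-v[1])
print(S["time"],S["tool_pos"],"psi",np.degrees(psi),"a",a,"r",np.hypot(v[0],88-v[1]),"h",v[2],S["width"],S["contact_force"].round(1),S["ft_torque"].round(2))
a1=float(sys.argv[1]);m=int(sys.argv[2]);psit=psi-(a-a1)
w=[];
for i in range(m):
    ai=a+(a1-a)*(i+1)/m;w.append((knob(f,ai,k[1])+off,psi+(psit-psi)*(i+1)/m))
plan(S["tool_pos"],psi,w,[1]*m)
E
python3 arc.py 0.3 6
```

```text
4.425 [601.07028719  90.72851986 239.9744052 ] psi -155.32398477546465 a 0.7072050159167255 r 87.94518459799329 h 132.6643074583223 42.515296664014976 [-1.6 -0.1 -0.1] [-0.5  -0.01 -0.16]
6
[[0.54, -0.19, 0.19], [0.53, -0.18, 0.21], [0.53, -0.18, 0.22], [0.52, -0.18, 0.23], [0.52, -0.17, 0.23], [0.52, -0.17, 0.24]]
[3.9, 3.9, 3.9, 3.9, 3.9, 3.9]
```

Call:
step_arm:
  linear:
    - [0.54, -0.19, 0.19]
    - [0.53, -0.18, 0.21]
    - [0.53, -0.18, 0.22]
    - [0.52, -0.18, 0.23]
    - [0.52, -0.17, 0.23]
    - [0.52, -0.17, 0.24]
  yaw: [3.9, 3.9, 3.9, 3.9, 3.9, 3.9]
  grip: [3.8, 3.8, 3.8, 3.8, 3.8, 3.8]

```text
time: 5.18
tool_pos: [578.4, 75.1, 229.1]
tool_rot: [0.009, -0.007, 1.0, 0.003]
contact_force: [3.1, -0.2, -1.4]
width: 40.7
```

```bash
python3 arc.py 0.0 6
```

```text
5.175 [578.36706446  75.13506166 229.07206237] psi -179.20897462898895 a 0.367622514294232 r 87.31802844090721 h 132.64563582135196 40.73529258381058 [ 3.1 -0.2 -1.4] [ 0.95 -0.73  0.46]
6
[[0.44, -0.25, 0.19], [0.46, -0.19, 0.22], [0.45, -0.19, 0.22], [0.45, -0.18, 0.23], [0.46, -0.18, 0.23], [0.46, -0.18, 0.23]]
[3.5, 3.5, 3.5, 3.5, 3.5, 3.5]
```

Call:
step_arm:
  linear:
    - [0.46, -0.25, 0.19]
    - [0.48, -0.19, 0.22]
    - [0.48, -0.19, 0.23]
    - [0.48, -0.18, 0.23]
    - [0.48, -0.18, 0.24]
  yaw: [3.5, 3.5, 3.5, 3.5, 3.5]
  grip: [3.8, 3.8, 3.8, 3.8, 3.8]

```text
time: 5.8
tool_pos: [559.0, 70.7, 221.2]
tool_rot: [0.015, 0.147, 0.989, 0.01]
contact_force: [1.1, -5.4, 1.7]
width: 40.6
```

```bash
python3 arc.py -0.06 4
```

```text
5.8 [559.0425999   70.69882475 221.21381744] psi 163.05229959373358 a 0.12152658932843438 r 85.73973470947442 h 133.76183098116468 40.616215238656636 [ 1.1 -5.4  1.7] [ 1.62 -0.96  1.34]
4
[[0.19, -0.35, 0.25], [0.33, -0.15, 0.17], [0.33, -0.15, 0.17], [0.33, -0.15, 0.17]]
[2.6, 2.6, 2.6, 2.6]
```

Call:
step_arm:
  linear:
    - [0.3, -0.25, 0.22]
    - [0.35, -0.15, 0.17]
    - [0.35, -0.15, 0.17]
  yaw: [0, 0, 0]
  grip: [3.8, 3.8, 3.8]

```text
time: 6.18
tool_pos: [552.4, 69.5, 218.3]
tool_rot: [0.02, 0.145, 0.989, 0.014]
contact_force: [2.8, -6.9, 1.7]
width: 40.9
```

```bash
python3 arc.py -0.06 3
```

```text
6.175 [552.38445531  69.47289553 218.28720418] psi 163.242273821984 a 0.035795489453357865 r 86.10873014414825 h 133.94249073504665 40.93217334552738 [ 2.8 -6.9  1.7] [ 1.11 -1.08  1.03]
3
[[0.12, -0.25, 0.22], [0.24, -0.09, 0.12], [0.24, -0.09, 0.12]]
[1.8, 1.8, 1.8]
```

Call:
step_arm:
  linear:
    - [0.3, -0.2, 0.2]
    - [0.35, -0.1, 0.17]
    - [0.4, -0.1, 0.17]
  yaw: [0, 0, 0]
  grip: [3.8, 3.8, 3.8]

```text
time: 6.55
tool_pos: [547.2, 69.0, 216.0]
tool_rot: [0.027, 0.144, 0.989, 0.016]
contact_force: [13.4, -7.1, 3.7]
width: 40.7
```

```bash
python3 arc.py -0.1 3;  python3 - <<'E'
from h import *
for n in("scene","wrist","top"):
    c=env.capture(n);i=c["img"][:,:,::-1]
    if n=="scene": i=cv2.resize(i[170:310,220:380],None,fx=4,fy=4)
    if n=="top": i=cv2.resize(i[125:245,180:310],None,fx=5,fy=5)
    cv2.imwrite(f"pics/{n}4.png",i)
E
```

```text
6.55 [547.1774779   69.03439647 216.04343641] psi 163.41721923412734 a -0.030107052629954875 r 86.31287032314322 h 134.11533824076233 40.70131655724212 [13.4 -7.1  3.7] [ 0.76 -3.09  0.91]
3
[[0.07, -0.19, 0.21], [0.18, -0.05, 0.09], [0.18, -0.05, 0.09]]
[1.3, 1.3, 1.3]
```

View pics/scene4.png

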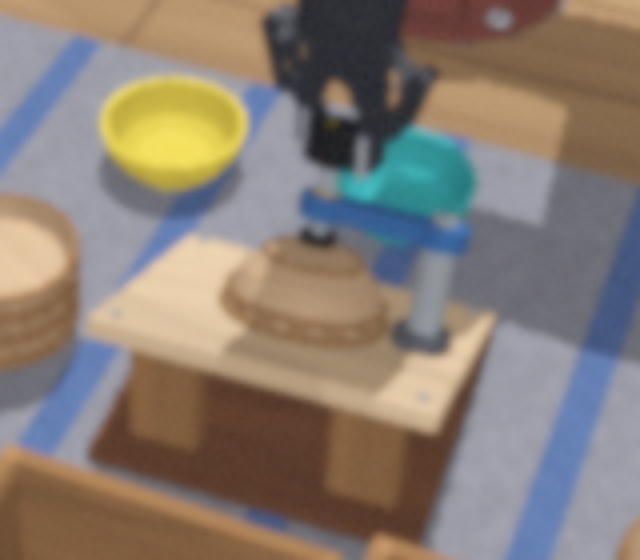

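View pics/wrist4.png

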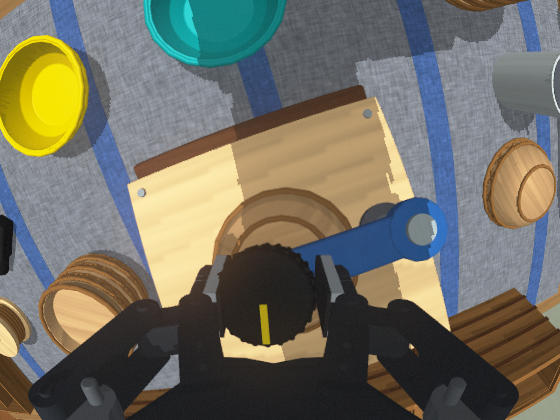

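The arm has reached its stop: the x force rose from about 3 to 13 N at a≈0. I'll let go, then turn back for the first screwing stroke.

```bash
cat >> h.py <<'E'
from scipy.spatial.transform import Rotation as Ro
def rot(s):
    w,x,y,z=s["tool_rot"];return Ro.from_quat([x,y,z,w])
def plan3(s,wps,n):
    """wps: (pos, yawdeg relative turn about tool z)"""
    r=rot(s);pos=np.array(s["tool_pos"]);L=[];Y=[]
    for (p,dy),m in zip(wps,n):
        p0=pos.copy()
        for i in range(m):
            tp=p0+(np.array(p)-p0)*(i+1)/m
            L.append([round(float(v)/10,2) for v in r.inv().apply(tp-pos)]);Y.append(round(dy/m,1))
            r=r*Ro.from_euler("z",dy/m,degrees=True);pos=tp
    print(len(L));print(L);print(Y);return r
def rep():
    s=st();f=np.load("fit.npy");M=rot(s).as_matrix();n=R(f[3])[:,2]
    print("t",round(s["time"],2),"pos",s["tool_pos"].round(1),"psi",round(np.degrees(np.arctan2(M[1,0],M[0,0]))%360,1),"tz",M[:,2].round(3),"angle to screw",round(np.degrees(np.arccos(-M[:,2]@n)),1),"jaw.n",round(float(M[:,1]@n),3),"w",round(s["width"],1),"F",s["contact_force"].round(1),"T",s["ft_torque"].round(2),"q",s["q"].round(2));return s
E
python3 - <<'E'
from h import *
s=rep();f=np.load("fit.npy");k=np.load("knob.npy")
print("home TCP",knob(f,0,k[1])+[1.5,1.43,7.76])
E
```

```text
t 6.7 pos [547.4  69.  216.1] psi 163.4 tz [ 0.058  0.025 -0.998] angle to screw 21.7 jaw.n -0.1 w 40.6 F [10.7 -7.3  3.3] T [ 0.89 -2.35  0.91] q [-0.02  0.32 -0.22  0.97  0.03  0.27]
home TCP [550.16532489  67.42768817 215.93038105]
```

Call:
step_arm:
  linear:
    - [0, 0, 0]
    - [0, 0, 0]
    - [0, 0, 0]
  yaw: [0, 0, 0]
  grip: [7.5, 7.5, 7.5]

```text
time: 7.08
tool_pos: [547.4, 68.8, 216.1]
tool_rot: [0.027, 0.144, 0.989, 0.016]
contact_force: [0.3, -0.2, 0.1]
width: 75.1
```

Run:
```python
from h import *
s=rep()
for n in("scene","wrist","top"):
    c=env.capture(n);i=c["img"][:,:,::-1]
    if n=="scene": i=cv2.resize(i[170:310,220:380],None,fx=4,fy=4)
    if n=="top": i=cv2.resize(i[125:245,180:310],None,fx=5,fy=5)
    cv2.imwrite(f"pics/{n}5.png",i)
```

```text
t 7.08 pos [547.4  68.8 216.1] psi 163.4 tz [ 0.058  0.025 -0.998] angle to screw 21.7 jaw.n -0.1 w 75.1 F [ 0.3 -0.2  0.1] T [-0.02  0.1   0.02] q [-0.02  0.32 -0.22  0.97  0.03  0.27]
```

View pics/wrist5.png

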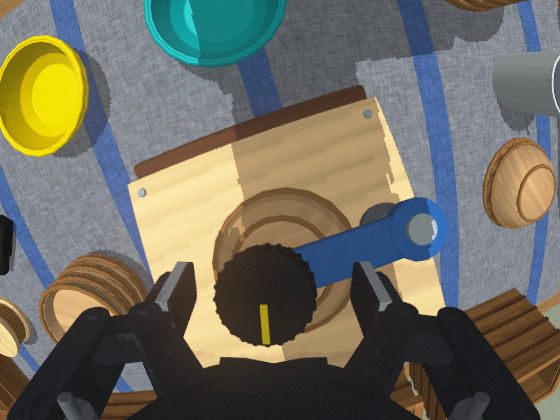

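View pics/scene5.png

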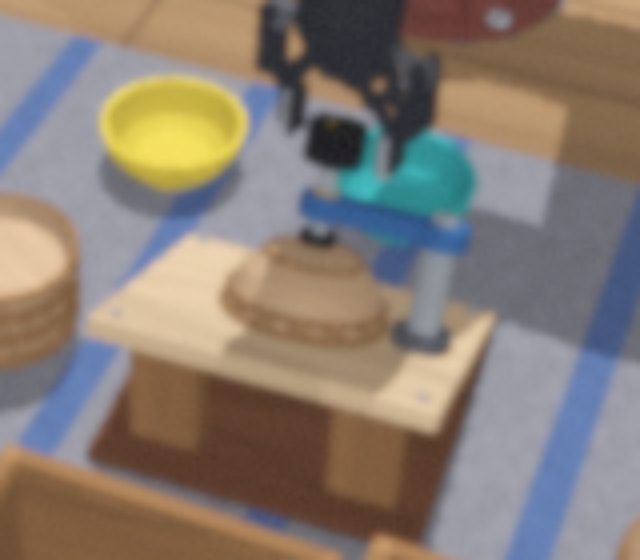

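View pics/top5.png

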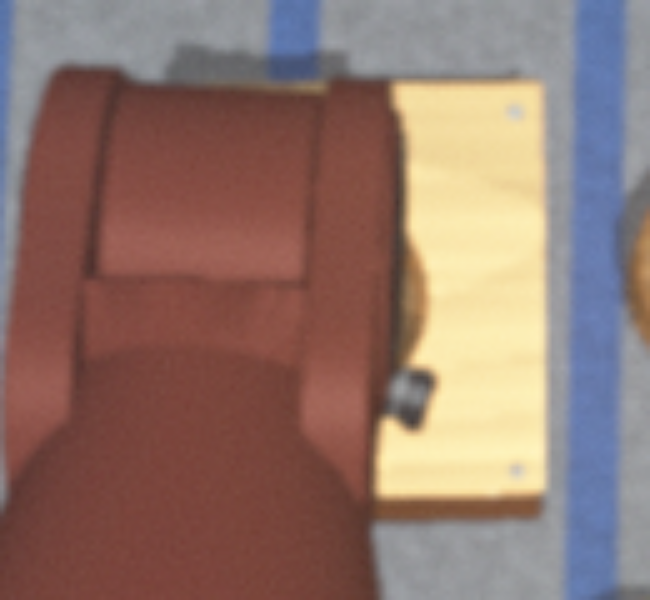

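The knob is free of the pads, head at about (265,295) and pivot cap at (422,230). Now I'll measure the angle a and plan the first stroke.

```bash
cat > fitk.py <<'E'
from h import *
def fitk(boxw,verbose=1):
    f=np.load("fit.npy");c=env.capture("wrist");s2=env.capture("scene");out=[]
    n=R(f[3])
    def sil(P,pr):
        pts=[]
        for dz in(-16,16):
            for q in np.linspace(0,2*np.pi,36): pts.append(pr(P+n@[21.5*np.cos(q),21.5*np.sin(q),dz]))
        pts=np.array(pts);return (pts.min(0)+pts.max(0))/2
    w=np.array(boxw)
    r=least_squares(lambda v:np.concatenate([sil(knob(f,v[0],v[1]),lambda P:pw(c,P))-w]),[0,130])
    print("a,h from wrist:",r.x.round(3),"res",r.fun.round(2))
    # check of pivot cap
    print("pivot cap predicted",pw(c,seat(f,[0,88,96])).round(1))
E
python3 - <<'E'
from fitk import *
fitk([265,294.5])
s=rep();f=np.load("fit.npy");k=np.load("knob.npy")
T=knob(f,0,k[1])+[0,0,8]
plan3(s,[(T,-60)],[6])
E
```

```text
a,h from wrist: [5.00000e-03 1.30555e+02] res [0. 0.]
pivot cap predicted [420.5 227.9]
t 7.33 pos [547.6  68.7 216.2] psi 163.4 tz [ 0.058  0.024 -0.998] angle to screw 21.6 jaw.n -0.1 w 75.0 F [-0.6 -0.3  0.4] T [-0.02  0.08  0.03] q [-0.02  0.32 -0.22  0.97  0.03  0.27]
6
[[-0.03, -0.04, 0.0], [-0.02, -0.04, 0.0], [-0.02, -0.05, 0.0], [-0.01, -0.05, 0.0], [0.0, -0.05, 0.0], [0.01, -0.05, 0.0]]
[-10.0, -10.0, -10.0, -10.0, -10.0, -10.0]
```

Call:
step_arm:
  linear:
    - [-0.03, -0.04, 0]
    - [-0.02, -0.04, 0]
    - [-0.02, -0.05, 0]
    - [-0.01, -0.05, 0]
    - [0, -0.05, 0]
    - [0, -0.05, 0]
    - [0, 0, 0]
  yaw: [-10, -10, -10, -10, -10, -10, 0]
  grip: [7.5, 7.5, 7.5, 7.5, 7.5, 7.5, 7.5]

```text
time: 8.2
tool_pos: [548.5, 66.4, 216.0]
tool_rot: [0.031, -0.385, 0.922, 0.0]
contact_force: [0.1, -0.7, 0.3]
width: 74.9
```

Call:
step_arm:
  linear:
    - [0, 0, 0]
    - [0, 0, 0]
    - [0, 0, 0]
  yaw: [0, 0, 0]
  grip: [3.8, 3.8, 3.8]

```text
time: 8.57
tool_pos: [548.6, 66.2, 216.9]
tool_rot: [0.031, -0.381, 0.924, -0.0]
contact_force: [-0.8, 0.6, 0.5]
width: 44.6
```

```bash
cat > look.py <<'E'
from h import *
import sys
s=rep()
c=env.capture("wrist");cv2.imwrite(f"pics/w{sys.argv[1]}.png",c["img"][:,:,::-1])
E
python3 look.py 6
```

```text
t 8.57 pos [548.6  66.2 216.9] psi 224.9 tz [ 0.058  0.024 -0.998] angle to screw 21.6 jaw.n 0.263 w 44.6 F [-0.8  0.6  0.5] T [-0.14  0.18 -0.08] q [-0.03  0.32 -0.22  0.97  0.03 -0.81]
```

View pics/w6.png

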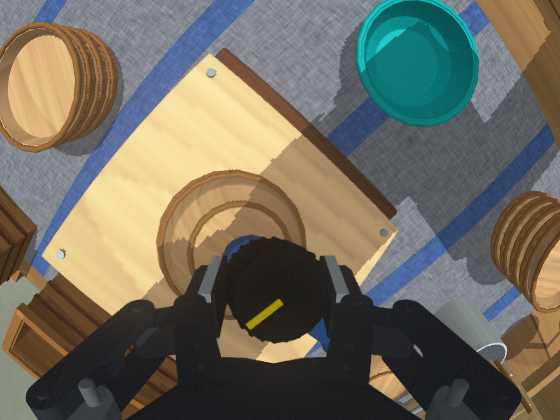

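Gripped at 44.6 mm with the index line diagonal at about (265,314). First screwing stroke, with a check partway.

Call:
step_arm:
  linear:
    - [0, 0, 0]
    - [0, 0, 0.03]
    - [0, 0, 0.03]
    - [0, 0, 0.03]
    - [0, 0, 0.03]
  yaw: [2, 9, 9, 9, 9]
  grip: [3.8, 3.8, 3.8, 3.8, 3.8]

```text
time: 9.25
tool_pos: [549.3, 66.3, 215.5]
tool_rot: [0.03, -0.045, 0.998, 0.011]
contact_force: [4.0, 0.9, -6.2]
width: 40.6
```

```bash
python3 look.py 7
```

```text
t 9.25 pos [549.3  66.3 215.5] psi 185.1 tz [ 0.059  0.024 -0.998] angle to screw 21.6 jaw.n 0.038 w 40.6 F [ 4.   0.9 -6.2] T [ 0.15 -1.    0.05] q [-0.03  0.32 -0.22  0.97  0.03 -0.11]
```

View pics/w7.png

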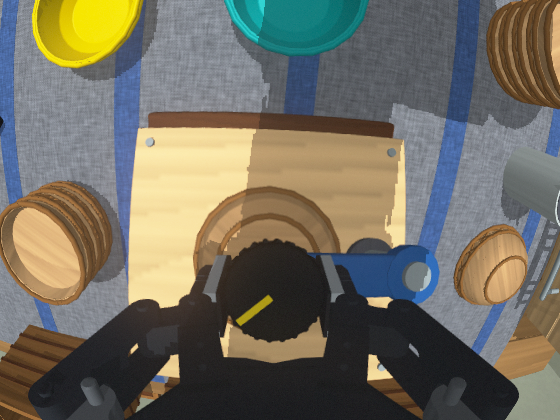

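The knob turns with the tool: the index line keeps its place relative to the pads. I'll finish the stroke.

Call:
step_arm:
  linear:
    - [0, 0, 0.05]
    - [0, 0, 0.05]
    - [0, 0, 0.05]
    - [0, 0, 0.05]
    - [0, 0, 0.03]
  yaw: [9, 9, 9, 9, 9]
  grip: [3.8, 3.8, 3.8, 3.8, 3.8]

```text
time: 9.93
tool_pos: [553.2, 68.8, 214.0]
tool_rot: [0.025, 0.35, 0.936, 0.028]
contact_force: [-12.3, -8.2, 18.5]
width: 40.9
```

```bash
python3 look.py 8
```

```text
t 9.93 pos [553.2  68.8 214. ] psi 138.9 tz [ 0.067  0.034 -0.997] angle to screw 21.2 jaw.n -0.227 w 40.9 F [-12.3  -8.2  18.5] T [ 1.74 -0.32  1.46] q [-0.03  0.33 -0.22  0.96  0.04  0.69]
```

View pics/w8.png

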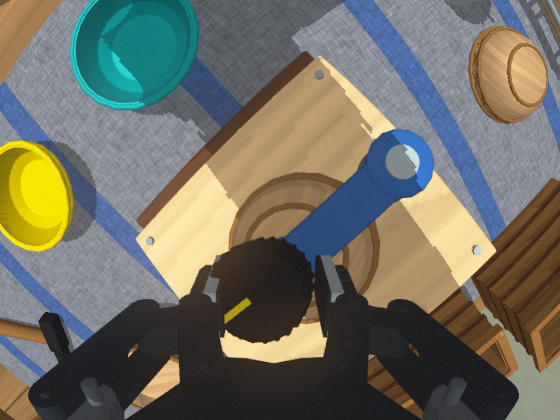

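Call:
step_arm:
  linear:
    - [0, 0, 0]
    - [0, 0, 0]
    - [0, 0, 0]
  yaw: [0, 0, 0]
  grip: [7.5, 7.5, 7.5]

```text
time: 10.35
tool_pos: [552.9, 68.2, 214.1]
tool_rot: [0.025, 0.354, 0.935, 0.027]
contact_force: [-0.8, 0.3, 0.0]
width: 74.9
```

```bash
python3 look.py 9; python3 -c "
from h import *
c=env.capture('scene');cv2.imwrite('pics/s9.png',cv2.resize(c['img'][170:310,220:380,::-1],None,fx=4,fy=4))"
```

```text
t 10.35 pos [552.9  68.2 214.1] psi 138.5 tz [ 0.067  0.033 -0.997] angle to screw 21.2 jaw.n -0.229 w 74.9 F [-0.8  0.3  0. ] T [-0.04  0.09 -0.01] q [-0.03  0.33 -0.22  0.96  0.04  0.7 ]
```

View pics/w9.png

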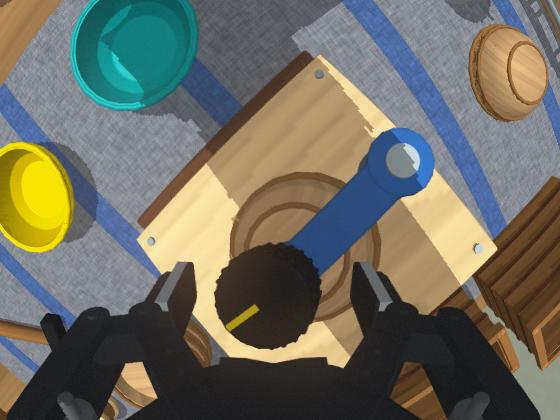

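View pics/s9.png

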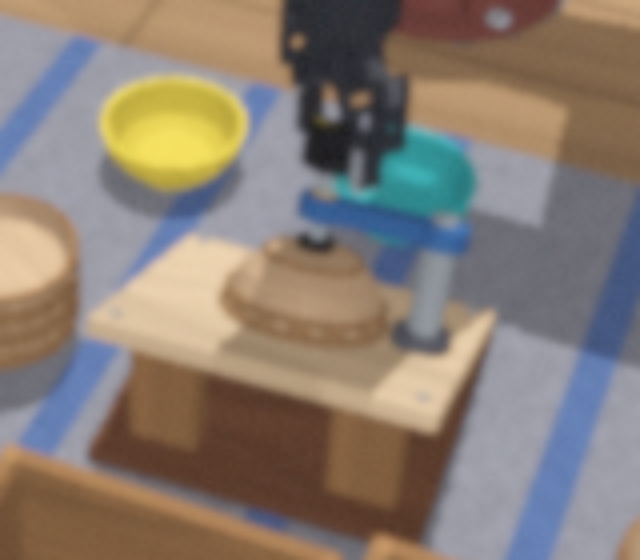

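Run:
```python
from fitk import *
fitk([268,295])
s=rep();f=np.load("fit.npy");k=np.load("knob.npy")
T=knob(f,0,128.5)+[0,0,8.5];print(T)
plan3(s,[(T,-80)],[8])
```

```text
a,h from wrist: [5.20000e-02 1.27756e+02] res [0. 0.]
pivot cap predicted [401.1 160.1]
t 10.55 pos [553.   68.2 214.2] psi 138.5 tz [ 0.067  0.033 -0.997] angle to screw 21.2 jaw.n -0.229 w 75.4 F [ 0.  -0.2 -0.9] T [-0.06  0.02 -0.01] q [-0.03  0.33 -0.22  0.96  0.03  0.7 ]
[550.4719112   66.07336629 212.79274647]
8
[[0.01, -0.04, 0.01], [0.01, -0.04, 0.01], [0.02, -0.04, 0.01], [0.03, -0.03, 0.01], [0.03, -0.03, 0.01], [0.04, -0.02, 0.01], [0.04, -0.01, 0.01], [0.04, -0.01, 0.01]]
[-10.0, -10.0, -10.0, -10.0, -10.0, -10.0, -10.0, -10.0]
```

The arm has crept open slightly (a≈0.05), and the knob is down about 2.8 mm. I'll regrip, press the arm back to its stop, and keep that bias during the stroke.

Call:
step_arm:
  linear:
    - [-0.02, -0.02, 0]
    - [-0.02, -0.03, 0]
    - [-0.01, -0.03, 0]
    - [0, -0.03, 0]
    - [0, -0.03, 0]
    - [0, -0.03, 0]
    - [0.02, -0.02, 0]
    - [0.02, -0.02, 0]
    - [0, 0, 0]
    - [0, 0, 0]
    - [0, 0, 0]
  yaw: [-10, -10, -10, -10, -10, -10, -10, -8, 0, 0, 0]
  grip: [7.5, 7.5, 7.5, 7.5, 7.5, 7.5, 7.5, 7.5, 3.8, 3.8, 3.8]

```text
time: 11.92
tool_pos: [552.8, 65.9, 214.5]
tool_rot: [0.037, -0.332, 0.943, 0.004]
contact_force: [-2.1, 0.8, 1.2]
width: 43.8
```

Call:
step_arm:
  linear:
    - [0.25, 0.1, 0.1]
    - [0.25, 0.1, 0.1]
    - [0.25, 0.1, 0.1]
  yaw: [0, 3, 5]
  grip: [3.8, 3.8, 3.8]

```text
time: 12.3
tool_pos: [548.1, 66.3, 212.3]
tool_rot: [0.041, -0.262, 0.964, 0.009]
contact_force: [10.3, 6.9, 2.3]
width: 43.7
```

```bash
python3 look.py 10
```

```text
t 12.3 pos [548.1  66.3 212.3] psi 210.5 tz [ 0.074  0.038 -0.997] angle to screw 20.8 jaw.n 0.194 w 43.7 F [10.3  6.9  2.3] T [ 1.74 -1.7   0.32] q [-0.03  0.31 -0.25  0.94  0.04 -0.56]
```

Call:
step_arm:
  linear:
    - [0.05, 0.03, 0.03]
    - [0.08, 0.02, 0.04]
    - [0.1, 0, 0.05]
    - [0.12, 0, 0.05]
    - [0.15, -0.05, 0.06]
    - [0.15, -0.08, 0.06]
    - [0.15, -0.1, 0.06]
  yaw: [9, 10, 10, 10, 10, 10, 8]
  grip: [3.8, 3.8, 3.8, 3.8, 3.8, 3.8, 3.8]

```text
time: 13.22
tool_pos: [549.9, 70.3, 213.1]
tool_rot: [0.038, 0.334, 0.941, 0.041]
contact_force: [2.3, -4.5, 1.6]
width: 40.7
```

```bash
python3 look.py 11
```

```text
t 13.22 pos [549.9  70.3 213.1] psi 140.8 tz [ 0.099  0.052 -0.994] angle to screw 19.4 jaw.n -0.184 w 40.7 F [ 2.3 -4.5  1.6] T [ 1.84 -2.51  1.27] q [-0.04  0.3  -0.27  0.91  0.06  0.65]
```

View pics/w11.png

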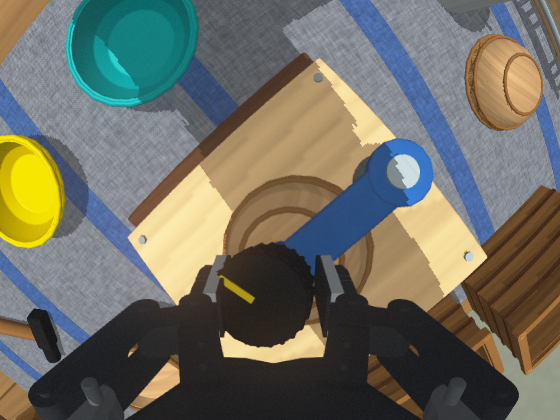

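Call:
step_arm:
  linear:
    - [0, 0, 0]
    - [0, 0, 0]
    - [0, 0, 0]
  yaw: [0, 0, 0]
  grip: [7.5, 7.5, 7.5]

```text
time: 13.65
tool_pos: [549.3, 69.7, 212.5]
tool_rot: [0.038, 0.338, 0.94, 0.041]
contact_force: [-0.3, 1.1, 0.0]
width: 75.2
```

```bash
python3 look.py 12
```

```text
t 13.65 pos [549.3  69.7 212.5] psi 140.3 tz [ 0.098  0.052 -0.994] angle to screw 19.4 jaw.n -0.188 w 75.2 F [-0.3  1.1  0. ] T [-0.12  0.14  0.01] q [-0.04  0.3  -0.27  0.91  0.06  0.66]
```

View pics/w12.png

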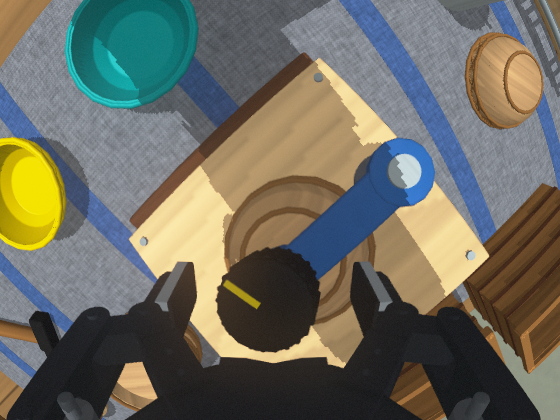

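Run:
```python
from fitk import *
fitk([268,299.5])
s=rep();f=np.load("fit.npy")
T=knob(f,0,125.5)+[-1,0,8.5];print(T)
plan3(s,[(T,-78)],[8])
```

```text
a,h from wrist: [3.20000e-02 1.26138e+02] res [-0.  0.]
pivot cap predicted [402.6 170.5]
t 13.8 pos [549.4  69.8 212.5] psi 140.3 tz [ 0.098  0.052 -0.994] angle to screw 19.4 jaw.n -0.188 w 75.2 F [-0.5 -1.  -0.2] T [-0.04  0.12  0.02] q [-0.04  0.3  -0.27  0.91  0.06  0.66]
[550.73865504  66.12643034 210.07382311]
8
[[-0.04, -0.03, 0.03], [-0.04, -0.03, 0.03], [-0.03, -0.04, 0.03], [-0.02, -0.04, 0.03], [-0.01, -0.05, 0.03], [-0.01, -0.05, 0.03], [0.0, -0.05, 0.03], [0.01, -0.05, 0.03]]
[-9.8, -9.8, -9.8, -9.8, -9.8, -9.8, -9.8, -9.8]
```

Call:
step_arm:
  linear:
    - [-0.04, -0.03, 0.02]
    - [-0.04, -0.03, 0.02]
    - [-0.03, -0.04, 0.02]
    - [-0.02, -0.04, 0.02]
    - [-0.01, -0.05, 0.02]
    - [-0.01, -0.05, 0.02]
    - [0, -0.05, 0.02]
    - [0, -0.05, 0.02]
    - [0, 0, 0]
    - [0, 0, 0]
    - [0, 0, 0]
  yaw: [-9.8, -9.8, -9.8, -9.8, -9.8, -9.8, -9.8, -9.8, 0, 0, 0]
  grip: [7.5, 7.5, 7.5, 7.5, 7.5, 7.5, 7.5, 7.5, 3.8, 3.8, 3.8]

```text
time: 15.18
tool_pos: [550.7, 65.4, 211.2]
tool_rot: [0.055, -0.349, 0.936, 0.006]
contact_force: [-2.4, 0.7, 1.0]
width: 44.2
```

Call:
step_arm:
  linear:
    - [0.2, 0.1, 0.05]
    - [0.25, 0.1, 0.1]
    - [0.25, 0.1, 0.1]
  yaw: [0, 3, 5]
  grip: [3.8, 3.8, 3.8]

```text
time: 15.55
tool_pos: [548.5, 65.9, 210.1]
tool_rot: [0.06, -0.279, 0.958, 0.011]
contact_force: [7.5, 6.5, 1.8]
width: 43.9
```

```bash
python3 look.py 13
```

```text
t 15.55 pos [548.5  65.9 210.1] psi 212.5 tz [ 0.109  0.055 -0.992] angle to screw 18.8 jaw.n 0.201 w 43.9 F [7.5 6.5 1.8] T [ 1.73 -1.43  0.36] q [-0.05  0.29 -0.29  0.88  0.06 -0.61]
```

Call:
step_arm:
  linear:
    - [0.08, 0.05, 0.03]
    - [0.1, 0.03, 0.05]
    - [0.15, 0, 0.07]
    - [0.18, 0, 0.08]
    - [0.2, -0.08, 0.09]
    - [0.22, -0.12, 0.1]
    - [0.24, -0.16, 0.1]
  yaw: [9, 10, 10, 10, 10, 10, 6]
  grip: [3.8, 3.8, 3.8, 3.8, 3.8, 3.8, 3.8]

```text
time: 16.48
tool_pos: [549.6, 70.0, 210.7]
tool_rot: [0.056, 0.301, 0.95, 0.055]
contact_force: [7.9, -3.3, -1.1]
width: 40.7
```

```bash
python3 look.py 14
```

```text
t 16.48 pos [549.6  70.  210.7] psi 144.6 tz [ 0.14   0.07  -0.988] angle to screw 17.2 jaw.n -0.128 w 40.7 F [ 7.9 -3.3 -1.1] T [ 1.87 -3.2   1.11] q [-0.05  0.27 -0.32  0.84  0.08  0.57]
```

Call:
step_arm:
  linear:
    - [0, 0, 0]
    - [0, 0, 0]
    - [0, 0, 0]
  yaw: [0, 0, 0]
  grip: [7.5, 7.5, 7.5]

```text
time: 16.9
tool_pos: [549.3, 69.9, 210.2]
tool_rot: [0.056, 0.305, 0.949, 0.055]
contact_force: [0.4, 0.2, -1.0]
width: 74.8
```

```bash
python3 look.py 15; python3 -c "
from h import *
c=env.capture('scene');cv2.imwrite('pics/s15.png',cv2.resize(c['img'][170:310,220:380,::-1],None,fx=4,fy=4))"
```

```text
t 16.9 pos [549.3  69.9 210.2] psi 144.1 tz [ 0.14   0.071 -0.988] angle to screw 17.2 jaw.n -0.13 w 74.8 F [ 0.4  0.2 -1. ] T [-0.12  0.14 -0.01] q [-0.05  0.27 -0.32  0.84  0.08  0.58]
```

View pics/w15.png

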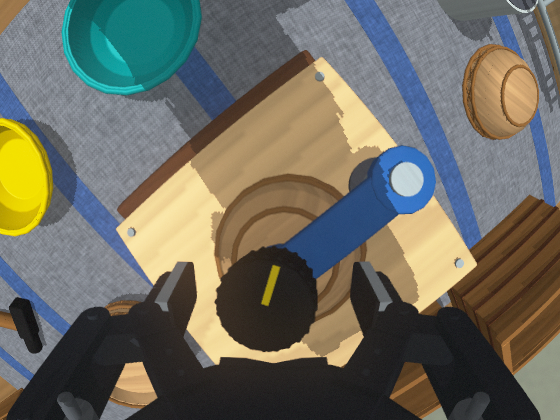

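View pics/s15.png

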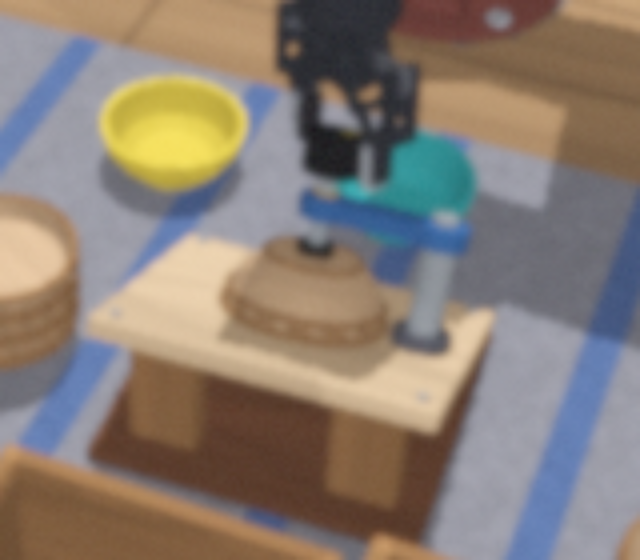

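The knob head is at (266,299) and its index line has advanced to point up. The bowl hasn't moved.

Run:
```python
from fitk import *
fitk([266,298.5])
s=rep();f=np.load("fit.npy")
T=knob(f,0,123.5)+[-1,0,9];print(T)
plan3(s,[(T,-74)],[8])
```

```text
a,h from wrist: [2.10000e-02 1.23437e+02] res [-0. -0.]
pivot cap predicted [404.8 178.3]
t 17.1 pos [549.5  69.9 210.3] psi 144.1 tz [ 0.14   0.071 -0.988] angle to screw 17.1 jaw.n -0.13 w 75.3 F [-0.3  1.3  0.7] T [-0.07  0.12  0.05] q [-0.05  0.27 -0.32  0.84  0.08  0.58]
[551.58315094  66.16180638 208.76120753]
8
[[-0.05, -0.03, 0.02], [-0.04, -0.03, 0.02], [-0.04, -0.04, 0.02], [-0.03, -0.04, 0.02], [-0.02, -0.05, 0.02], [-0.01, -0.05, 0.02], [-0.01, -0.05, 0.02], [0.0, -0.05, 0.02]]
[-9.2, -9.2, -9.2, -9.2, -9.2, -9.2, -9.2, -9.2]
```

Call:
step_arm:
  linear:
    - [-0.05, -0.03, 0.02]
    - [-0.04, -0.03, 0.02]
    - [-0.04, -0.04, 0.02]
    - [-0.03, -0.04, 0.02]
    - [-0.02, -0.05, 0.02]
    - [-0.01, -0.05, 0.02]
    - [0, -0.05, 0.02]
    - [0, -0.05, 0.02]
    - [0, 0, 0]
    - [0, 0, 0]
    - [0, 0, 0]
  yaw: [-9.2, -9.2, -9.2, -9.2, -9.2, -9.2, -9.2, -9.2, 0, 0, 0]
  grip: [7.5, 7.5, 7.5, 7.5, 7.5, 7.5, 7.5, 7.5, 3.8, 3.8, 3.8]

```text
time: 18.48
tool_pos: [551.3, 65.6, 209.1]
tool_rot: [0.078, -0.34, 0.937, 0.008]
contact_force: [-2.5, 1.1, 0.5]
width: 43.8
```

Call:
step_arm:
  linear:
    - [0.2, 0.1, 0.05]
    - [0.25, 0.1, 0.08]
    - [0.25, 0.1, 0.08]
    - [0.25, 0.1, 0.08]
  yaw: [0, 0, 3, 5]
  grip: [3.8, 3.8, 3.8, 3.8]

```text
time: 18.98
tool_pos: [549.6, 66.0, 208.4]
tool_rot: [0.086, -0.271, 0.959, 0.015]
contact_force: [8.5, 5.2, -0.4]
width: 43.8
```

```bash
python3 look.py 16
```

```text
t 18.98 pos [549.6  66.  208.4] psi 211.6 tz [ 0.157  0.076 -0.985] angle to screw 16.2 jaw.n 0.189 w 43.8 F [ 8.5  5.2 -0.4] T [ 1.43 -1.41  0.31] q [-0.06  0.26 -0.35  0.81  0.09 -0.6 ]
```

View pics/w16.png

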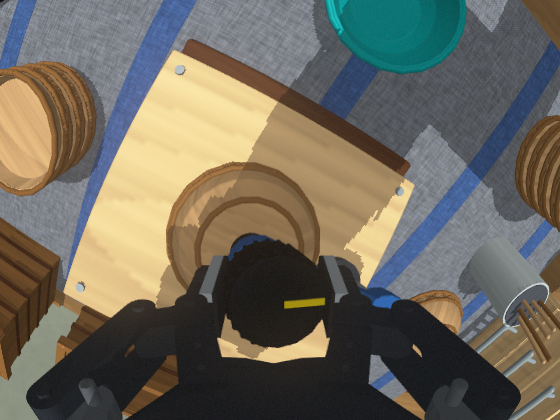

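Call:
step_arm:
  linear:
    - [0.08, 0.05, 0.03]
    - [0.1, 0.03, 0.04]
    - [0.15, 0, 0.05]
    - [0.18, 0, 0.06]
  yaw: [9, 10, 10, 10]
  grip: [3.8, 3.8, 3.8, 3.8]

```text
time: 19.52
tool_pos: [549.7, 66.4, 208.1]
tool_rot: [0.081, 0.08, 0.992, 0.046]
contact_force: [11.3, 5.0, -4.4]
width: 40.8
```

```bash
python3 look.py 17
```

```text
t 19.52 pos [549.7  66.4 208.1] psi 170.3 tz [ 0.169  0.078 -0.983] angle to screw 15.6 jaw.n 0.013 w 40.8 F [11.3  5.  -4.4] T [ 1.59 -2.1   0.41] q [-0.06  0.25 -0.36  0.79  0.09  0.11]
```

View pics/w17.png

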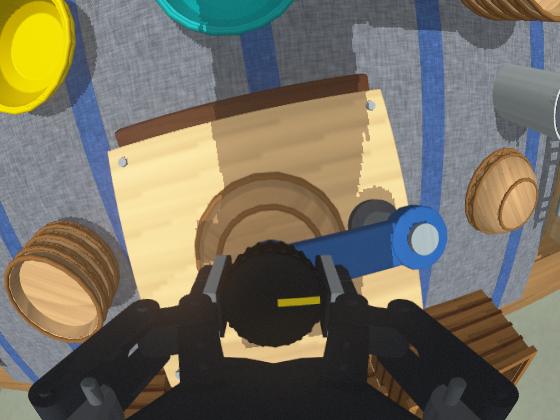

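Call:
step_arm:
  linear:
    - [0.2, -0.08, 0.07]
    - [0.22, -0.12, 0.08]
    - [0.24, -0.16, 0.08]
  yaw: [10, 10, 8]
  grip: [3.8, 3.8, 3.8]

```text
time: 19.95
tool_pos: [550.7, 69.1, 208.7]
tool_rot: [0.074, 0.327, 0.939, 0.073]
contact_force: [6.7, -3.1, 1.6]
width: 40.6
```

```bash
python3 look.py 18
```

```text
t 19.95 pos [550.7  69.1 208.7] psi 141.1 tz [ 0.186  0.088 -0.978] angle to screw 14.7 jaw.n -0.101 w 40.6 F [ 6.7 -3.1  1.6] T [ 1.56 -2.85  1.05] q [-0.06  0.24 -0.38  0.77  0.1   0.62]
```

View pics/w18.png

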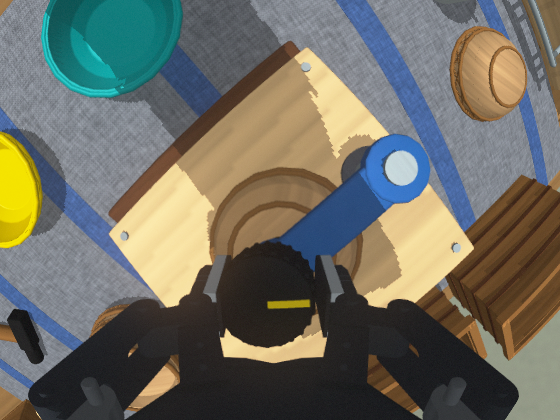

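Call:
step_arm:
  linear:
    - [0, 0, 0]
    - [0, 0, 0]
    - [0, 0, 0]
  yaw: [0, 0, 0]
  grip: [7.5, 7.5, 7.5]

```text
time: 20.38
tool_pos: [550.2, 69.1, 208.3]
tool_rot: [0.073, 0.332, 0.938, 0.073]
contact_force: [0.5, 1.2, -0.4]
width: 74.9
```

```bash
python3 look.py 19; python3 -c "
from h import *
c=env.capture('scene');cv2.imwrite('pics/s19.png',cv2.resize(c['img'][200:280,270:350,::-1],None,fx=7,fy=7,interpolation=cv2.INTER_CUBIC))"
```

```text
t 20.38 pos [550.2  69.1 208.3] psi 140.6 tz [ 0.186  0.089 -0.979] angle to screw 14.8 jaw.n -0.103 w 74.9 F [ 0.5  1.2 -0.4] T [-0.1   0.14 -0.03] q [-0.06  0.24 -0.38  0.77  0.1   0.63]
```

View pics/w19.png

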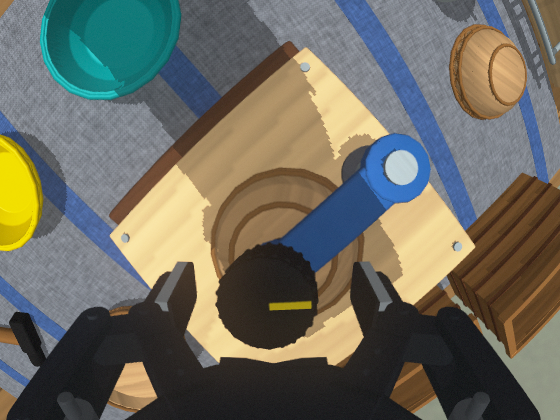

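View pics/s19.png

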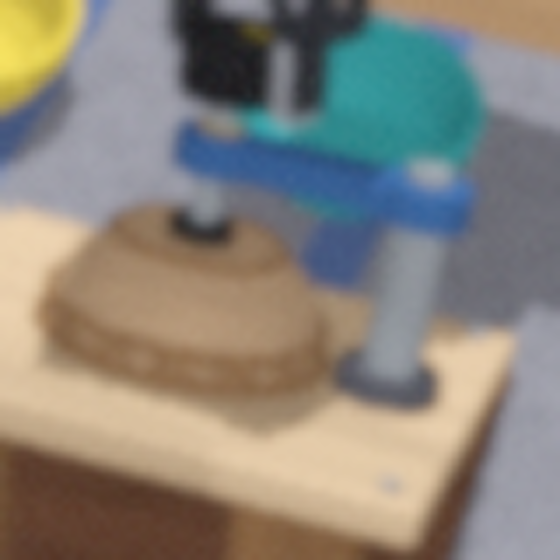

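Run:
```python
from fitk import *
fitk([266.5,296])
s=rep();f=np.load("fit.npy")
T=knob(f,0,121.5)+[-1,0,9.5];print(T)
plan3(s,[(T,-76)],[8])
```

```text
a,h from wrist: [1.20000e-02 1.22184e+02] res [0. 0.]
pivot cap predicted [399.1 166.6]
t 20.57 pos [550.4  69.  208.5] psi 140.6 tz [ 0.187  0.088 -0.978] angle to screw 14.7 jaw.n -0.103 w 75.0 F [-1.3 -1.1 -0.2] T [-0.1   0.22  0.01] q [-0.06  0.24 -0.38  0.77  0.1   0.63]
[552.42764683  66.19718241 207.44859196]
8
[[-0.04, -0.01, 0.01], [-0.04, -0.02, 0.01], [-0.03, -0.03, 0.01], [-0.03, -0.03, 0.01], [-0.02, -0.04, 0.01], [-0.02, -0.04, 0.01], [-0.01, -0.04, 0.01], [-0.0, -0.04, 0.01]]
[-9.5, -9.5, -9.5, -9.5, -9.5, -9.5, -9.5, -9.5]
```

Call:
step_arm:
  linear:
    - [-0.04, -0.01, 0.01]
    - [-0.04, -0.02, 0.01]
    - [-0.03, -0.03, 0.01]
    - [-0.03, -0.03, 0.01]
    - [-0.02, -0.04, 0.01]
    - [-0.02, -0.04, 0.01]
    - [-0.01, -0.04, 0.01]
    - [0, -0.04, 0.01]
    - [0, 0, 0]
    - [0, 0, 0]
    - [0, 0, 0]
  yaw: [-9.5, -9.5, -9.5, -9.5, -9.5, -9.5, -9.5, -9.5, 0, 0, 0]
  grip: [7.5, 7.5, 7.5, 7.5, 7.5, 7.5, 7.5, 7.5, 3.8, 3.8, 3.8]

```text
time: 21.95
tool_pos: [552.3, 66.1, 208.2]
tool_rot: [0.103, -0.332, 0.938, 0.01]
contact_force: [-1.2, 0.1, -0.2]
width: 43.5
```

Call:
step_arm:
  linear:
    - [0.2, 0.1, 0.03]
    - [0.25, 0.1, 0.05]
    - [0.25, 0.1, 0.05]
  yaw: [0, 0, 4]
  grip: [3.8, 3.8, 3.8]

```text
time: 22.32
tool_pos: [551.1, 66.0, 207.8]
tool_rot: [0.109, -0.297, 0.949, 0.014]
contact_force: [9.5, 7.3, -2.7]
width: 43.3
```

```bash
python3 look.py 20
```

```text
t 22.32 pos [551.1  66.  207.8] psi 215.0 tz [ 0.199  0.092 -0.976] angle to screw 14.1 jaw.n 0.191 w 43.3 F [ 9.5  7.3 -2.7] T [ 1.22 -1.78  0.21] q [-0.07  0.23 -0.39  0.75  0.11 -0.67]
```

Call:
step_arm:
  linear:
    - [0.1, 0.05, 0.02]
    - [0.1, 0.03, 0.03]
    - [0.15, 0, 0.03]
  yaw: [9, 9, 9]
  grip: [3.8, 3.8, 3.8]

```text
time: 22.75
tool_pos: [550.8, 65.9, 208.3]
tool_rot: [0.106, -0.057, 0.992, 0.041]
contact_force: [0.4, 2.8, 4.9]
width: 42.0
```

```bash
python3 look.py 21
```

```text
t 22.75 pos [550.8  65.9 208.3] psi 186.1 tz [ 0.206  0.094 -0.974] angle to screw 13.7 jaw.n 0.097 w 42.0 F [0.4 2.8 4.9] T [ 0.86 -0.49  0.76] q [-0.07  0.23 -0.4   0.74  0.11 -0.18]
```

View pics/w20.png

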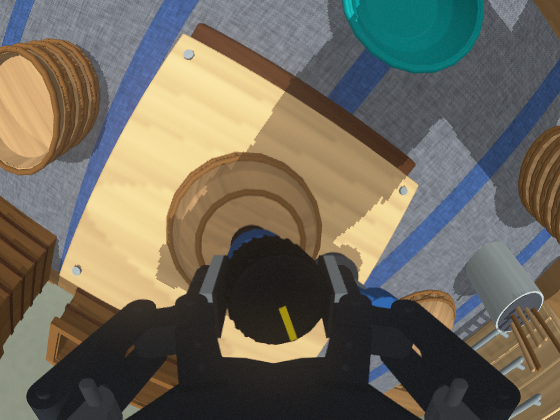

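View pics/w21.png

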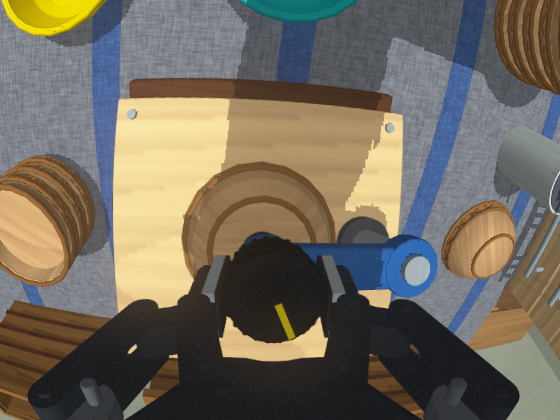

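The index line is nearly fixed relative to the pads, and the torque is rising (Tz 0.2 → 0.76), so I'll keep going.

Call:
step_arm:
  linear:
    - [0.1, 0, 0.02]
    - [0.1, -0.02, 0.02]
    - [0.1, -0.04, 0.02]
  yaw: [8, 8, 8]
  grip: [3.8, 3.8, 3.8]

```text
time: 23.18
tool_pos: [551.2, 66.0, 208.2]
tool_rot: [0.098, 0.162, 0.98, 0.065]
contact_force: [6.7, 3.1, -3.4]
width: 40.8
```

```bash
python3 look.py 22
```

```text
t 23.18 pos [551.2  66.  208.2] psi 160.4 tz [ 0.213  0.095 -0.972] angle to screw 13.4 jaw.n -0.001 w 40.8 F [ 6.7  3.1 -3.4] T [ 1.07 -1.44  0.92] q [-0.07  0.22 -0.41  0.73  0.11  0.27]
```

View pics/w22.png

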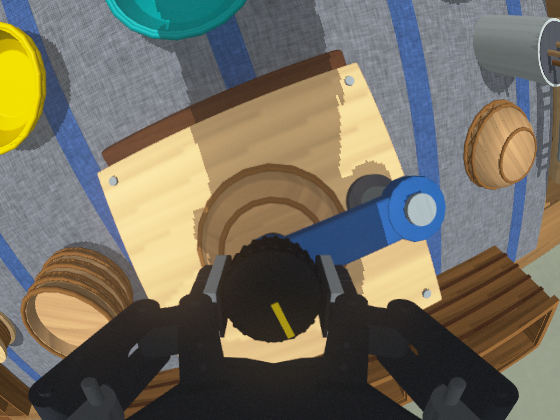

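Call:
step_arm:
  linear:
    - [0.1, -0.04, 0.02]
    - [0.1, -0.06, 0.02]
    - [0.1, -0.08, 0.02]
  yaw: [8, 8, 8]
  grip: [3.8, 3.8, 3.8]

```text
time: 23.6
tool_pos: [551.3, 67.6, 209.3]
tool_rot: [0.084, 0.371, 0.92, 0.089]
contact_force: [1.4, -3.0, -0.7]
width: 40.6
```

```bash
python3 look.py 23; python3 -c "
from h import *
c=env.capture('scene');cv2.imwrite('pics/s23.png',cv2.resize(c['img'][200:280,270:350,::-1],None,fx=7,fy=7,interpolation=cv2.INTER_CUBIC))"
```

```text
t 23.6 pos [551.3  67.6 209.3] psi 135.5 tz [ 0.221  0.101 -0.97 ] angle to screw 13.0 jaw.n -0.09 w 40.6 F [ 1.4 -3.  -0.7] T [ 1.   -1.77  1.42] q [-0.07  0.22 -0.42  0.72  0.12  0.71]
```

View pics/w23.png

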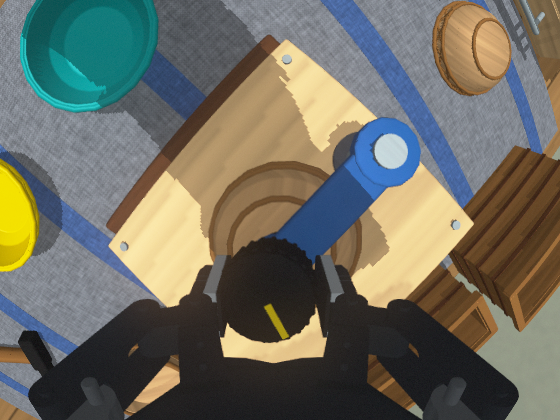

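View pics/s23.png

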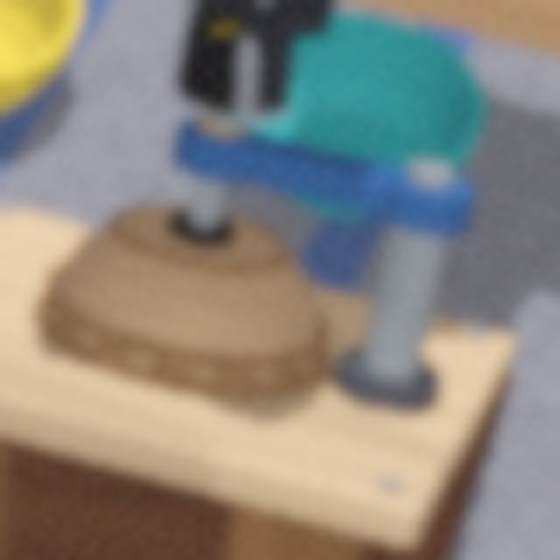

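Torque about the screw axis has risen to about 0.9 N m and the line isn't slipping. I'll turn on gently until it stalls.

Call:
step_arm:
  linear:
    - [0.08, -0.06, 0]
    - [0.08, -0.07, 0]
    - [0.08, -0.08, 0]
  yaw: [6, 6, 6]
  grip: [3.8, 3.8, 3.8]

```text
time: 24.08
tool_pos: [551.7, 68.4, 210.2]
tool_rot: [0.073, 0.508, 0.852, 0.104]
contact_force: [6.0, -4.4, -7.0]
width: 40.5
```

```bash
python3 look.py 24
```

```text
t 24.07 pos [551.7  68.4 210.2] psi 118.3 tz [ 0.229  0.103 -0.968] angle to screw 12.6 jaw.n -0.14 w 40.5 F [ 6.  -4.4 -7. ] T [ 0.68 -3.47  1.39] q [-0.07  0.21 -0.42  0.71  0.12  1.02]
```

View pics/w24.png

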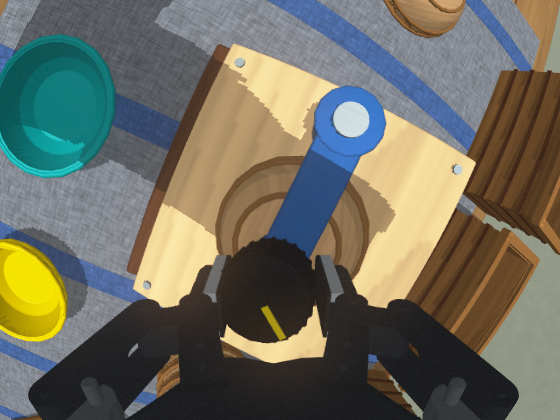

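```bash
cat > kang.py <<'E'
from h import *
def kang(h=122,save=None):
    f=np.load("fit.npy");c=env.capture("wrist");im=c["img"].astype(int)
    m=((im[:,:,0]>110)&(im[:,:,1]>90)&(im[:,:,2]<70)&(im[:,:,0]-im[:,:,2]>80)).astype(np.uint8);m[:235]=0;m[350:]=0;m[:,:205]=0;m[:,330:]=0
    n,l,sx,ce=cv2.connectedComponentsWithStats(m);k=1+np.argmax(sx[1:,4]);ys,xs=np.where(l==k)
    Q=R(f[3]);o=c["cam_to_world"][:3,3];P=[]
    for x,y in zip(xs,ys):
        d=np.array([x-c["cx"],y-c["cy"]]);r=np.hypot(*d);th=r/c["fx"];v=np.array([np.sin(th)*d[0]/r,-np.sin(th)*d[1]/r,-np.cos(th)])
        v=c["cam_to_world"][:3,:3]@v;t=((h+16)-Q[:,2]@(o-f[:3]))/(Q[:,2]@v);P.append((Q.T@(o+t*v-f[:3]))[:2])
    P=np.array(P);mu=P.mean(0);w,V=np.linalg.eigh(np.cov((P-mu).T));e=V[:,1]
    if e@mu<0:e=-e
    print("line centroid seat xy",mu.round(1),"n",len(P),"knob angle deg (radial)",round(np.degrees(np.arctan2(e[1],e[0])),1))
    if save: cv2.imwrite(f"pics/{save}.png",c["img"][:,:,::-1])
if __name__=="__main__":
    import sys
    rep();kang(save=sys.argv[1] if len(sys.argv)>1 else None)
E
python3 kang.py
```

```text
t 24.12 pos [551.8  68.3 210.2] psi 118.0 tz [ 0.229  0.102 -0.968] angle to screw 12.6 jaw.n -0.141 w 40.9 F [ 4.4 -4.5 -5.8] T [ 0.7  -3.35  0.87] q [-0.07  0.21 -0.42  0.71  0.12  1.02]
line centroid seat xy [ 8.4 -6.3] n 263 knob angle deg (radial) -37.3
```

Call:
step_arm:
  linear:
    - [0.05, -0.06, 0]
    - [0.05, -0.07, 0]
  yaw: [6, 6]
  grip: [3.8, 3.8]

```text
time: 24.42
tool_pos: [551.6, 68.6, 210.9]
tool_rot: [0.063, 0.593, 0.795, 0.112]
contact_force: [3.3, -3.4, -4.4]
width: 41.1
```

```bash
python3 kang.py w25
```

```text
t 24.43 pos [551.6  68.6 210.9] psi 106.8 tz [ 0.233  0.103 -0.967] angle to screw 12.4 jaw.n -0.168 w 41.1 F [ 3.3 -3.4 -4.4] T [ 0.53 -3.43  1.31] q [-0.07  0.21 -0.43  0.71  0.12  1.22]
line centroid seat xy [ 7.2 -7.5] n 258 knob angle deg (radial) -47.6
```

Call:
step_arm:
  linear:
    - [0, 0, 0]
    - [0, 0, 0]
    - [0, 0, 0]
  yaw: [0, 0, 0]
  grip: [7.5, 7.5, 7.5]

```text
time: 24.85
tool_pos: [549.6, 68.2, 209.4]
tool_rot: [0.062, 0.593, 0.795, 0.11]
contact_force: [0.1, 0.8, 0.9]
width: 74.5
```

```bash
python3 kang.py w26
python3 - <<'E'
from h import *
f=np.load("fit.npy");s=st()
M=rot(s).as_matrix()
T=knob(f,0,121)+[-1,0,0]-9*M[:,2]+[0,0,0];print(T)
plan3(s,[(T,-95)],[10])
E
```

```text
t 24.85 pos [549.6  68.2 209.4] psi 106.8 tz [ 0.228  0.102 -0.968] angle to screw 12.6 jaw.n -0.173 w 74.5 F [0.1 0.8 0.9] T [-0.13  0.24  0.01] q [-0.07  0.21 -0.43  0.71  0.12  1.22]
line centroid seat xy [ 6.9 -7.5] n 255 knob angle deg (radial) -46.8
[550.5828646   65.29165987 206.20963243]
10
[[-0.03, -0.01, 0.03], [-0.03, -0.01, 0.03], [-0.03, -0.02, 0.03], [-0.02, -0.02, 0.03], [-0.02, -0.03, 0.03], [-0.02, -0.03, 0.03], [-0.01, -0.03, 0.03], [-0.01, -0.03, 0.03], [-0.0, -0.03, 0.03], [0.01, -0.03, 0.03]]
[-9.5, -9.5, -9.5, -9.5, -9.5, -9.5, -9.5, -9.5, -9.5, -9.5]
```

View pics/w26.png

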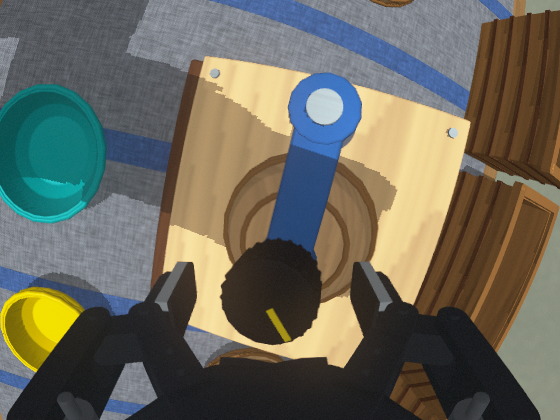

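Call:
step_arm:
  linear:
    - [-0.03, -0.01, 0.02]
    - [-0.03, -0.01, 0.02]
    - [-0.03, -0.02, 0.02]
    - [-0.02, -0.02, 0.02]
    - [-0.02, -0.03, 0.02]
    - [-0.02, -0.03, 0.02]
    - [-0.01, -0.03, 0.02]
    - [-0.01, -0.03, 0.02]
    - [0, -0.03, 0.02]
    - [0, -0.03, 0.02]
    - [0, 0, 0]
    - [0, 0, 0]
    - [0, 0, 0]
  yaw: [-9.5, -9.5, -9.5, -9.5, -9.5, -9.5, -9.5, -9.5, -9.5, -9.5, 0, 0, 0]
  grip: [7.5, 7.5, 7.5, 7.5, 7.5, 7.5, 7.5, 7.5, 7.5, 7.5, 3.8, 3.8, 3.8]

```text
time: 26.52
tool_pos: [549.6, 65.1, 207.1]
tool_rot: [0.122, -0.212, 0.969, 0.025]
contact_force: [-1.6, 0.8, 0.8]
width: 42.8
```

```bash
python3 kang.py w27
```

```text
t 26.52 pos [549.6  65.1 207.1] psi 204.7 tz [ 0.226  0.1   -0.969] angle to screw 12.7 jaw.n 0.157 w 42.8 F [-1.6  0.8  0.8] T [-0.49  0.18 -0.03] q [-0.08  0.21 -0.43  0.71  0.12 -0.5 ]
line centroid seat xy [ 7.1 -7.7] n 285 knob angle deg (radial) -46.9
```

Call:
step_arm:
  linear:
    - [0.1, 0.02, 0.02]
    - [0.1, 0, 0.02]
    - [0.1, 0, 0.02]
    - [0.1, 0, 0.03]
  yaw: [8, 8, 8, 8]
  grip: [3.8, 3.8, 3.8, 3.8]

```text
time: 27.08
tool_pos: [540.1, 67.1, 206.2]
tool_rot: [0.105, 0.073, 0.99, 0.061]
contact_force: [-15.1, 9.5, 15.1]
width: 40.5
```

```bash
python3 kang.py w28
```

```text
t 27.07 pos [540.1  67.1 206.2] psi 170.7 tz [ 0.218  0.104 -0.97 ] angle to screw 13.3 jaw.n 0.049 w 40.5 F [-15.1   9.5  15.1] T [1.57 2.27 1.02] q [-0.08  0.2  -0.45  0.71  0.12  0.08]
line centroid seat xy [ 6.  -8.6] n 251 knob angle deg (radial) -55.6
```

View pics/w28.png

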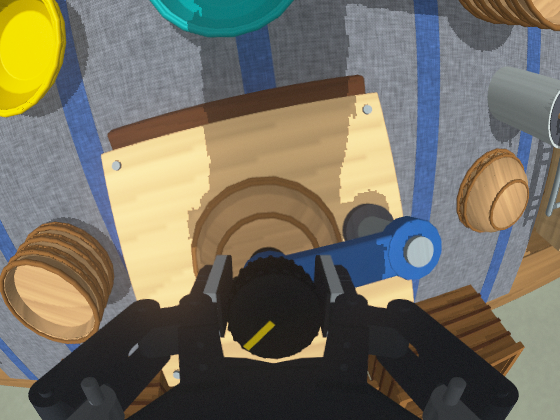

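The tool turned 34° but the knob only 9°, and the pads slid on it, so it is stiff now. I'll release, recentre, and check with one more centred stroke.

Call:
step_arm:
  linear:
    - [0, 0, 0]
    - [0, 0, 0]
    - [0, 0, 0]
  yaw: [0, 0, 0]
  grip: [7.5, 7.5, 7.5]

```text
time: 27.5
tool_pos: [540.0, 67.4, 206.0]
tool_rot: [0.105, 0.078, 0.989, 0.061]
contact_force: [-0.4, -0.3, 0.3]
width: 75.0
```

```bash
python3 kang.py w29
python3 - <<'E'
from h import *
f=np.load("fit.npy");s=st()
M=rot(s).as_matrix()
T=knob(f,0,120.5)+[0,0,0]-6*M[:,2];print(T)
plan3(s,[(T,-25)],[4])
E
```

```text
t 27.5 pos [540.   67.4 206. ] psi 170.1 tz [ 0.218  0.105 -0.97 ] angle to screw 13.3 jaw.n 0.048 w 75.0 F [-0.4 -0.3  0.3] T [-0.07  0.21  0.06] q [-0.08  0.2  -0.45  0.71  0.12  0.09]
line centroid seat xy [ 6.  -8.5] n 254 knob angle deg (radial) -55.2
[552.54363194  65.58523957 202.864418  ]
4
[[-0.29, -0.01, 0.14], [-0.29, -0.04, 0.14], [-0.28, -0.07, 0.14], [-0.27, -0.11, 0.14]]
[-6.2, -6.2, -6.2, -6.2]
```

View pics/w29.png

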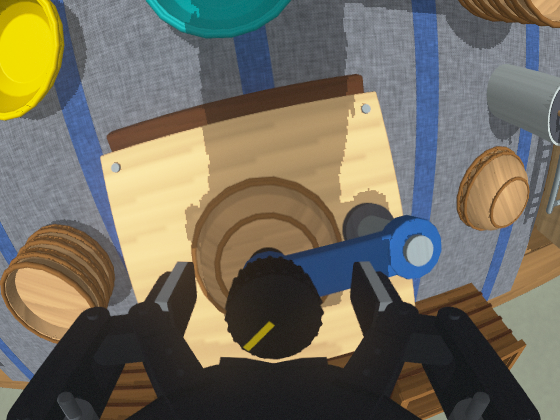

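Call:
step_arm:
  linear:
    - [-0.3, -0.01, 0.1]
    - [-0.3, -0.04, 0.1]
    - [-0.28, -0.07, 0.1]
    - [-0.28, -0.11, 0.1]
    - [-0.05, 0, 0]
    - [0, 0, 0]
    - [0, 0, 0]
    - [0, 0, 0]
  yaw: [-6, -6, -6, -6, 0, 0, 0, 0]
  grip: [7.5, 7.5, 7.5, 7.5, 7.5, 3.8, 3.8, 3.8]

```text
time: 28.55
tool_pos: [553.5, 65.9, 204.7]
tool_rot: [0.116, -0.132, 0.984, 0.039]
contact_force: [0.6, 1.3, -1.9]
width: 42.1
```

```bash
python3 kang.py w30
```

```text
t 28.55 pos [553.5  65.9 204.7] psi 195.0 tz [ 0.218  0.106 -0.97 ] angle to screw 13.3 jaw.n 0.137 w 42.1 F [ 0.6  1.3 -1.9] T [-1.28 -0.24 -0.56] q [-0.08  0.23 -0.42  0.72  0.12 -0.33]
line centroid seat xy [ 6.2 -8.8] n 309 knob angle deg (radial) -54.9
```

Call:
step_arm:
  linear:
    - [0, 0, 0]
    - [0, 0, 0]
  yaw: [6, 6]
  grip: [3.8, 3.8]

```text
time: 28.85
tool_pos: [552.7, 66.1, 204.8]
tool_rot: [0.111, -0.027, 0.992, 0.05]
contact_force: [-7.8, -1.8, 9.3]
width: 41.8
```

```bash
python3 kang.py w31
```

```text
t 28.85 pos [552.7  66.1 204.8] psi 182.5 tz [ 0.217  0.106 -0.97 ] angle to screw 13.4 jaw.n 0.095 w 41.8 F [-7.8 -1.8  9.3] T [-1.07  0.62  0.84] q [-0.08  0.23 -0.42  0.72  0.12 -0.12]
line centroid seat xy [ 4.6 -9.5] n 311 knob angle deg (radial) -63.9
```

Call:
step_arm:
  linear:
    - [0, 0, 0]
    - [0, 0, 0]
  yaw: [6, 6]
  grip: [3.8, 3.8]

```text
time: 29.15
tool_pos: [548.1, 66.3, 204.2]
tool_rot: [0.101, 0.083, 0.99, 0.062]
contact_force: [-11.9, 4.4, 10.8]
width: 41.2
```

```bash
python3 kang.py w32
```

```text
t 29.15 pos [548.1  66.3 204.2] psi 169.6 tz [ 0.209  0.106 -0.972] angle to screw 13.8 jaw.n 0.045 w 41.2 F [-11.9   4.4  10.8] T [0.1  2.12 0.85] q [-0.08  0.22 -0.42  0.72  0.12  0.1 ]
line centroid seat xy [ 4.5 -9.4] n 290 knob angle deg (radial) -64.0
```

View pics/w32.png

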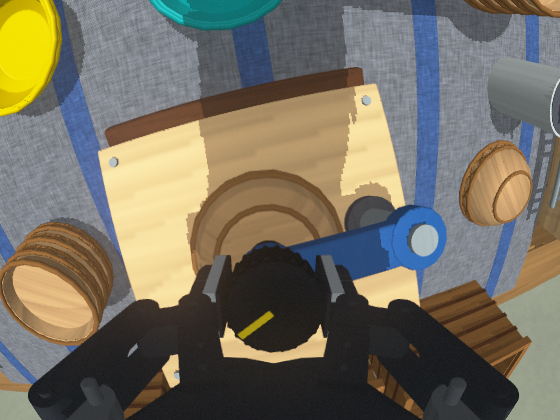

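The last 13° of tool turn moved the knob only 0.1°, with about 1 N m about the screw. I'll confirm with one more recentred grip.

Call:
step_arm:
  linear:
    - [0, 0, 0]
    - [0, 0, 0]
    - [-0.15, -0.01, 0]
    - [-0.15, -0.02, 0]
    - [-0.15, -0.02, 0]
    - [0, 0, 0]
    - [0, 0, 0]
    - [0, 0, 0]
  yaw: [0, 0, -5, -5, -5, 0, 0, 0]
  grip: [7.5, 7.5, 7.5, 7.5, 7.5, 3.8, 3.8, 3.8]

```text
time: 30.2
tool_pos: [553.0, 65.7, 205.6]
tool_rot: [0.108, -0.045, 0.992, 0.049]
contact_force: [-1.7, 1.4, 1.0]
width: 42.0
```

```bash
python3 kang.py w33
```

```text
t 30.2 pos [553.   65.7 205.6] psi 184.6 tz [ 0.21   0.107 -0.972] angle to screw 13.7 jaw.n 0.104 w 42.0 F [-1.7  1.4  1. ] T [-0.82  0.34 -0.31] q [-0.08  0.23 -0.41  0.73  0.12 -0.16]
line centroid seat xy [ 4.6 -9.5] n 306 knob angle deg (radial) -63.9
```

Call:
step_arm:
  linear:
    - [0, 0, 0]
    - [0, 0, 0]
    - [0, 0, 0]
  yaw: [5, 5, 5]
  grip: [3.8, 3.8, 3.8]

```text
time: 30.62
tool_pos: [548.9, 66.1, 205.2]
tool_rot: [0.097, 0.088, 0.989, 0.063]
contact_force: [-12.8, 3.1, 12.1]
width: 41.2
```

```bash
python3 kang.py w34
```

```text
t 30.62 pos [548.9  66.1 205.2] psi 169.0 tz [ 0.204  0.107 -0.973] angle to screw 14.1 jaw.n 0.042 w 41.2 F [-12.8   3.1  12.1] T [-0.2   2.35  0.64] q [-0.08  0.23 -0.41  0.74  0.12  0.11]
line centroid seat xy [ 4.  -9.7] n 292 knob angle deg (radial) -67.0
```

Call:
step_arm:
  linear:
    - [0, 0, 0]
    - [0, 0, 0]
    - [0, 0, 0]
  yaw: [0, 0, 0]
  grip: [8, 8, 8]

```text
time: 31.05
tool_pos: [548.8, 66.1, 205.1]
tool_rot: [0.097, 0.092, 0.989, 0.063]
contact_force: [0.9, -0.6, -0.1]
width: 80.1
```

```bash
python3 kang.py w35
```

```text
t 31.05 pos [548.8  66.1 205.1] psi 168.7 tz [ 0.204  0.107 -0.973] angle to screw 14.1 jaw.n 0.041 w 80.1 F [ 0.9 -0.6 -0.1] T [-0.12  0.24  0.01] q [-0.08  0.23 -0.41  0.74  0.12  0.12]
line centroid seat xy [ 4.1 -9.7] n 290 knob angle deg (radial) -67.0
```

View pics/w35.png

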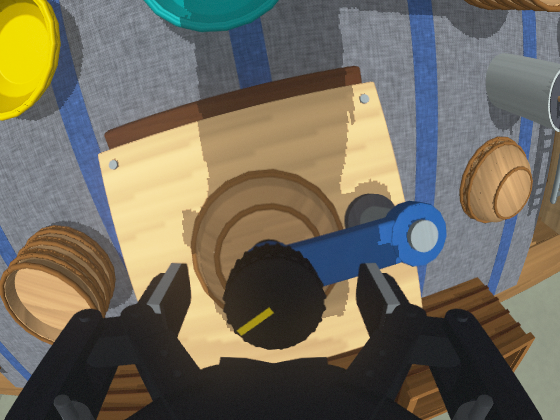

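The knob moved only 3° for 15.6° of tool turn, then nothing but slip, so it is tight. I'll retreat along the tool axis and inspect.

Call:
step_arm:
  linear:
    - [0, 0, -1]
    - [0, 0, -3]
    - [0, 0, -5]
    - [0, 0, -5]
    - [0, 0, -5]
    - [2, 0, -4]
    - [5, 0, -1]
    - [5, 0, 0]
    - [5, 0, 0]
    - [5, 0, 0]
  yaw: [0, 0, 0, 0, 0, 0, 0, 0, 0, 0]
  grip: [8.3, 8.3, 8.3, 8.3, 8.3, 8.3, 8.3, 8.3, 8.3, 8.3]

```text
time: 32.35
tool_pos: [281.8, 82.1, 410.9]
tool_rot: [0.101, 0.092, 0.989, 0.063]
contact_force: [0.1, 0.7, 0.4]
width: 82.8
```

Run:
```python
from h import *
rep()
for n in("scene","top","wrist"):
    c=env.capture(n);i=c["img"][:,:,::-1];cv2.imwrite(f"pics/{n}_f.png",i)
    if n=="scene": cv2.imwrite("pics/scenez_f.png",cv2.resize(i[195:305,235:355],None,fx=5,fy=5,interpolation=cv2.INTER_CUBIC))
    if n=="top": cv2.imwrite("pics/topz_f.png",cv2.resize(i[125:245,180:310],None,fx=5,fy=5,interpolation=cv2.INTER_CUBIC))
```

```text
t 32.35 pos [281.8  82.1 410.9] psi 168.6 tz [ 0.212  0.105 -0.972] angle to screw 13.6 jaw.n 0.041 w 82.8 F [0.1 0.7 0.4] T [-0.1   0.19  0.05] q [-0.1  -0.4  -0.42  1.34  0.13  0.1 ]
```

View pics/top_f.png

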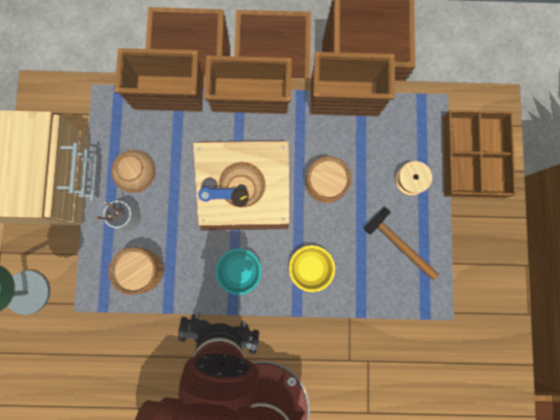

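View pics/topz_f.png

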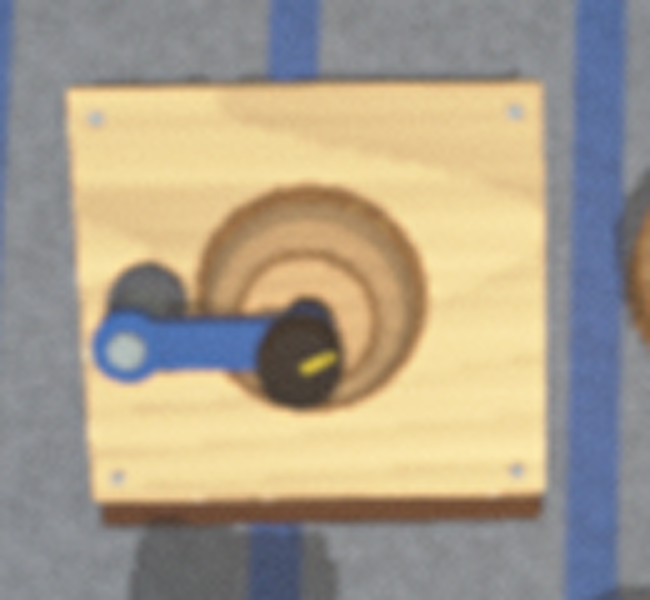

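View pics/scenez_f.png

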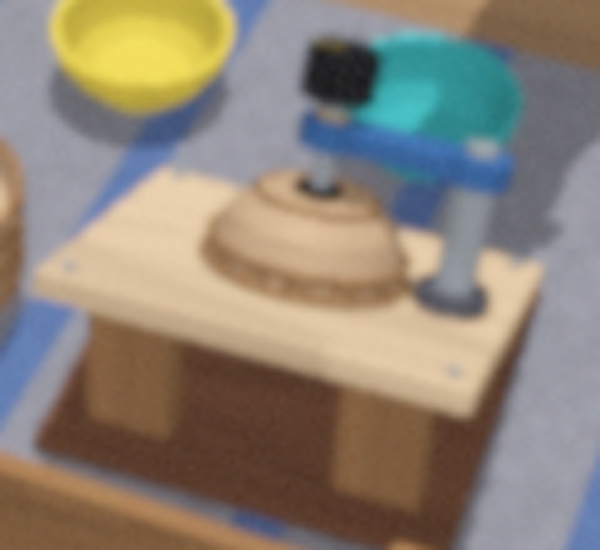

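The arm lies along the deck with the knob head at zoomed top (300,362). The foot is on the bowl's top, and the bowl, stacks and other items are where they were. I'll check the angle a numerically.

Run:
```python
from h import *
f=np.load("fit.npy");cams=pickle.load(open("cams.pkl","rb"));c1,c2=cams["top"],cams["scene"]
z=lambda o,x,y:np.array([o[0]+(x+.5)/5-.5,o[1]+(y+.5)/5-.5])
for a in(0,.03):
  for h in (119.5,121):
    P=knob(f,a,h);print(a,h,"top",((proj(c1,P)-[180,125])*5+2).round(1),"scene",((proj(c2,P)-[235,195])*5+2).round(1))
a=cv2.imread("pics/top0.png").astype(int);b=cv2.imread("pics/top_f.png").astype(int)
d=(abs(a-b).max(2)>45);
for n,(x,y) in dict(stack_a=(328,179),stack_b=(135,270),spare=(134,170),spool=(413,178),tin=(117,214),mallet=(400,243)).items(): print(n,d[y-28:y+28,x-28:x+28].sum())
```

```text
0 119.5 top [301.9 358.5] scene [341.1  73.8]
0 121 top [301.8 359.4] scene [341.6  71.3]
0.03 119.5 top [301.7 353.4] scene [340.1  74.8]
0.03 121 top [301.5 354.2] scene [340.6  72.3]
stack_a 0
stack_b 0
spare 0
spool 0
tin 0
mallet 276
```

```bash
python3 -c "
from h import *
rep();print(env.close_job())"
```

```text
t 32.5 pos [281.9  82.2 411.3] psi 168.6 tz [ 0.213  0.105 -0.971] angle to screw 13.5 jaw.n 0.041 w 82.9 F [ 0.2  0.1 -0.7] T [-0.09  0.17 -0.02] q [-0.1  -0.4  -0.42  1.34  0.13  0.09]
the job is handed in; nothing more can be done
None
```

The bowl is clamped and the job was handed in at 32.5 s of the 72 s limit. I swung the blue arm home to its stop by the knob, then screwed the knob down clockwise in regripped strokes, let go and backed the robot well away.

**Last checks:**
- **Tight:** on the last centred grip the knob moved only 3° for a 15.6° turn of the tool, and the pads slipped. I estimate the torque about the screw at about 1 N m in the final strokes. It is approximate, because the gripper could not line up with the screw axis.
- **Arm at its stop:** after release, the top view puts the knob where it should be at home, to within about 0.02 rad. The arm crept open during the first strokes, by about 0.05 rad after the first. I pressed it back against the stop at the start of each of the next strokes, up to where the foot met the bowl.
- **Bowl and table:** in the pictures the bowl sits squarely under the foot. Both stacks, the spare bowl, the spool and the tin showed no change in the top view. The mallet area did differ, which I put down to the robot's shadow in the first picture, since the mallet itself looks unmoved.

The highest force I read at the wrist was about 24 N, against the 120 N limit.

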